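Lock the perfumes away in the scent case

ROBOT

A 6-joint arm with a two-finger parallel gripper is mounted at the origin on the work surface. World frame = base frame: x ahead of the robot, y to its left, z up, the work surface at z = 0. Lengths are in mm, angles in rad, forces in N, time in s.
With the tool pointing down it reaches from about 400 to 925 mm from the base axis. Payload 12.5 kg.
Tool frame: the origin (TCP) lies midway between the tips of the shut fingers; the grasp point (between the pads) lies 19 mm behind it (env.tcp_to_grasp is the distance from the TCP to the grasp point, in mm); z points along the fingers, y is the line along which they close (so a half turn about z gives the same grasp; the last joint's range is limited). The gripper opens to 95 mm and grips with 3 to 60 N. Pads are 20 mm wide; open, the fingers measure 119 mm over their backs; the gripper's body (75 mm by 180 mm) begins 59 mm behind the grasp point.
Start: joints at [1.242, 0.491, 1.559, -0, 1.092, -0.106], TCP at [138.082, 609.574, 214.661] pointing down, gripper open.
Joint ranges: [-3.1, 3.1], [-0.84, 2.19], [0.05, 2.79], [-1.13, 4.28], [0.06, 2.93], [-2.69, 2.69]. Speed limits (rad/s): [2.22, 2.22, 2.79, 3.14, 3.14, 3.14].

INTERFACE

Orientations are given as [roll, pitch, yaw] about the fixed x, y, z axes, in that order (R = Rz(yaw) Ry(pitch) Rx(roll)).
In Python, from cell import env gives the robot as it stands. The module is installed in compiled form; this text tells all that it offers.
- The arm moves only by the tool step_arm, never from a script. Its argument "plan" is a list that holds one entry, the list of rows, each a list of 5 numbers: the shift along the tool's x, y, z in mm, then the turn about the tool's z in degrees, then the opening, from -1 (shut) to 1 (fully open). A call has 1 to 8 rows; each row is the pose to reach, as a shift and turn from the pose commanded when the call began, along the tool's axes at that moment; what a row does not reach only later rows make up. A row lasts 1/12 s, in which the tool goes at most 41.7 mm and 7.16 degrees, less where a joint would pass 70% of its speed; a pose out of reach is approached as far as the arm can. A call with a gripper value outside its range is refused whole. The fingers move at their own pace and stop on an object; the grip force is fixed at half the most. Time passes only in rows, so rows that repeat a pose let the fingers close. It gives the time, the measured TCP pose, the force, the opening and the grip force at its end, in the units of the state.
- env.state(): the state, without advancing time (a new reading comes with each control period).
- env.read_camera(name): name is "side" or "top"; returns the picture (384x512x3 uint8, blue, green, red); there is no depth.
- env.get_calibration(name): a dict with "K" (3x3 intrinsics, pixels), "extrinsics" (4x4, takes a point from world to camera coordinates). Camera axes: x right, y up, looking along -z (the intrinsics and any distortion apply to the point x, -y, -z); pixel columns grow to the right and rows downward; lengths in mm; the calibration is good to about 2 mm. A picture is of the moment at which its call begins. get_calibration takes no time and is no camera call.
- env.job_done(): hands the job in; it is judged then, once.
The state is a dict: "t": time; "joints": joint angles; "qvel": joint speeds; "tau": joint torques, N m; "eef_pos": TCP position; "tcp_rot": TCP orientation; "ft_force": force on the tool from outside, world axes, zero at the start; "moment": the same for the moment, N m; "opening": opening from 0.0 (shut) to 1.0 (fully open); "grip_force": force on a finger pad.
Only numpy, scipy, OpenCV 4.12 (cv2) and the standard library are available. Lean on these libraries where they do the work, as an engineer would, in place of code of your own. Each camera call takes 0.05 s, during which the arm holds its last target. There are 200 camera calls.

TASK

Lift the lid of the scent case open until it rests on its stop, and stand every perfume bottle and every atomizer from the mirrored tray upright on the floor of the case. Then shut the lid while the padlock's shackle is still swung aside, swing the shackle over the hasp as far as it goes, and press it down into the padlock until the hidden pawl clicks and it stays down. Leave the mabkhara and the acrylic box where they are.

Things in the scene. Friction and masses are not known exactly. Their poses are not given: they have to be found in the camera images.
- case: Dark green lockable scent case, fixed: an open-topped box 150 (x) x 320 (y) x 100 mm high, walls 5 mm. Origin: centre of its underside; its front, with the padlock, faces its own -x (towards the robot); z up.
- case_floor (a point): Centre of the case's inner floor, 8 mm above the case's origin; axes as the case. Three velvet dividers (5 mm thick, along x, 46 mm tall, at y = -77.5, 0 and +77.5 mm) make four compartments, each 140 mm long in x and 72 to 75 mm wide in y, centred at y = -117, -39, +39 and +117 mm. A compartment takes two scents, one behind the other.
- lid (a joint): Lid angle in rad: 0 shut, 1.75 fully open on its stop (leaning a little back past upright). The lid is a plate 150 x 320 x 10 mm, 0.45 kg, hinged along the far (+x) rim, parallel to the case's y axis; its damped hinge lets it fall slowly shut below about 1.5 rad, and back on to its stop above about 1.6 rad.
- lid_hinge (a point): The middle of the lid's hinge line: case x = +75, y = 0, z = 100 mm; axes as the case.
- lid_pull (a point): Centre of the brass barrel pull on the lid's front edge: diameter 24 mm, 24 mm long along the case's y, to be pinched on its flat ends; it can turn between the fingers. Lid shut: at case x = -103, y = +60, z = +105 mm, 28 mm in front of the edge. It goes on an arc of 178 mm about the hinge line; with the lid open it sticks up at the top.
- hasp_hole (a point): Centre of the upper mouth of the 15 mm hole in the lid's hasp, a steel tab 34 mm wide (y) and 5 mm thick that juts 36 mm forward of the lid's front edge. With the lid shut it lies 8 mm above the padlock's top, over the toe hole.
- lock_hole (a point): Mouth of the toe hole in the top of the brass padlock body, at case x = -93, y = -78, z = +96 mm; axes as the case. The padlock body (28 x 72 x 66 mm) is fixed outside the case's front, centred at case x = -93, y = -100 mm, its top at z = +96 mm.
- shackle_swing (a joint): Swing of the shackle in rad about its long upright heel leg (at case x = -93, y = -122 mm): 0 = on its stop, the free leg (toe) exactly over the hasp hole and toe hole; larger = swung aside, the toe going towards the case's -x (at 1.57 straight out of the front). At most 1.75. It turns easily (about 0.02 N m) and stays where it is left.
- shackle_press (a joint): How far the shackle has been pressed down into the padlock, in m: 0 = fully up (open), 0.026 = fully down. It resists with up to about 13 N; past about 0.018 the pawl snaps it home and holds it down with some 10 N. Let go before that, it springs back up to within a few mm.
- shackle_top (a point): Topmost point of the steel U-shaped shackle, on its bow midway between the legs (round bar 9 mm thick, legs 44 mm apart centre to centre). Fully up it is 168.5 mm above the table; fully down 142.5 mm. Own axes: y from the heel leg to the toe leg, z up.
- shackle_toe (a point): Tip of the shackle's free, short leg, 57 mm below the top of the bow and 44 mm from the heel leg. Fully up it is 111 mm above the table.
- tray: Mirrored tray 260 x 280 mm with a gold edge, fixed, its top 6 mm above the table; the scents stand on it at the start. Origin: centre of its underside.
- bottle_amber: Faceted amber glass perfume bottle, 85 mm tall, 44 mm wide, 0.19 kg; with a thick heavy foot; its gold cap is a cylinder 24 mm across that makes the top 30 mm. Origin: centre of its underside, z up. May be absent.
- bottle_green: Faceted green glass perfume bottle, 85 mm tall, 46 mm wide at the foot, 0.2 kg, thick heavy foot; gold cap 24 mm across, the top 30 mm. Origin: centre of its underside, z up. May be absent.
- bottle_rose: Faceted rose glass perfume bottle, 85 mm tall, 44 mm wide, 0.18 kg, thick heavy foot; gold cap 24 mm across, the top 30 mm. Origin: centre of its underside, z up. May be absent.
- atomizer: Gold-tone aluminium atomizer, a cylinder 32 mm across with a black band and a silver cap 24 mm across as its top 30 mm; 85 mm tall, 0.12 kg. Origin: centre of its underside, z up. May be absent.
- atomizer_silver: Silver aluminium atomizer, of the same shape and size as the gold-tone one (cylinder 32 mm across, cap 24 mm across as its top 30 mm, 85 mm tall, 0.12 kg) with a gold band and a gold cap. Origin: centre of its underside, z up. May be absent.
- mabkhara: Black ceramic mabkhara (incense burner), 110 mm tall, 82 mm wide, standing beyond the tray; to be left alone. Origin: centre of its underside.
- acrylic_box: Round clear acrylic box with a clip-on lid, 94 mm across and 57 mm tall, standing beyond the case and the tray; to be left alone. Origin: centre of its underside.
Things that resemble listed ones, but are neither listed nor needed, are in the scene too. Leave any blue look-alike of the bottle_rose alone.

How it is judged:
By the outcome, as a careful person would: the job done as asked, in the order asked, and still so for the second after the job is handed in, with the robot touching nothing.
Of bottle_amber, bottle_green, bottle_rose, atomizer, atomizer_silver only 3 to 5 are there at a start; the rules pass over those that are not, and their reading is None.
At some moment in a run one of bottle_amber, bottle_green, bottle_rose may be knocked a few centimetres aside while the robot is not near it.
It also fails if it takes over 210 s, if anything falls off the work surface, if the arm or the gripper's body presses on something with over 40 N, if the wrist force passes 120 N, or if a joint passes its speed limit or range.

## Working session

There is one attempt and no reset: what is moved stays moved. The work goes in short steps, Python scripts to look and compute and a tool call to move; the robot and the scene stay as the last step left them, time stands still between calls to the robot, and variables do not carry over. Pictures are saved under pics/ and viewed, at most 14 in all, crops included, and the job is handed in when it is done.

Besides the shell and the picture viewer there is one more tool, called as name([rows], argument=value, ...), one row to a line, values as JSON. step_arm: Moves the arm, as the interface text tells. Its arguments: {"type":"object","properties":{"plan":{"type":"array"}},"required":["plan"]}

```bash
mkdir -p pics
python3 - <<'E'
from cell import env
import cv2,numpy as np
np.set_printoptions(precision=4,suppress=True)
print(env.state(), env.tcp_to_grasp)
for n in ("top","side"):
    im=env.read_camera(n); cv2.imwrite(f"pics/{n}0.png",im)
    c=env.get_calibration(n); print(n,{k:np.array(v) if k in("K","extrinsics") else v for k,v in c.items()})
    E=np.array(c["extrinsics"]); print(-E[:3,:3].T@E[:3,3])
a=cv2.imread("pics/top0.png");b=cv2.imread("pics/side0.png")
E
```

```text
{'t': 0.0, 'joints': array([ 1.2424,  0.4916,  1.5594,  0.    ,  1.0917, -0.1056]), 'qvel': array([-0.0004, -0.0006,  0.0013, -0.001 ,  0.0007,  0.001 ]), 'tau': array([  0.0017, -61.2674, -25.819 ,   0.0693,   0.0482,  -0.0001]), 'eef_pos': array([137.9919, 609.3413, 214.0464]), 'tcp_rot': array([-3.1405, -0.0001,  2.9188]), 'ft_force': array([-1.1772, -0.2454, -0.0488]), 'moment': array([-0.0246, -0.0292,  0.0537]), 'grip_force': 0.0, 'opening': 1.0037253706816252} 18.8
top {'K': array([[402.0487,   0.    , 259.5689],
       [  0.    , 402.0487, 186.1922],
       [  0.    ,   0.    ,   1.    ]]), 'extrinsics': array([[   0.006 ,   -0.9998,    0.0196,   24.3662],
       [   0.9989,    0.0069,    0.0464, -581.9875],
       [  -0.0465,    0.0193,    0.9987, -968.643 ],
       [   0.    ,    0.    ,    0.    ,    1.    ]])}
[536.1472  47.0233 993.9353]
side {'K': array([[378.1608,   0.    , 253.0596],
       [  0.    , 378.1608, 189.9979],
       [  0.    ,   0.    ,   1.    ]]), 'extrinsics': array([[  -0.9719,   -0.2348,    0.0143,  600.8136],
       [   0.1534,   -0.5864,    0.7953, -150.9655],
       [  -0.1783,    0.7752,    0.606 , -844.9171],
       [   0.    ,    0.    ,    0.    ,    1.    ]])}
[456.4654 707.5156 623.4688]
```

View pics/top0.png

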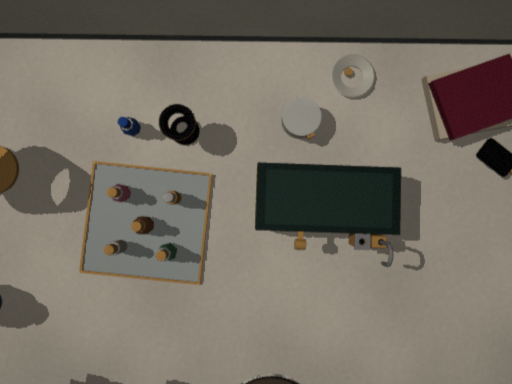

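View pics/side0.png

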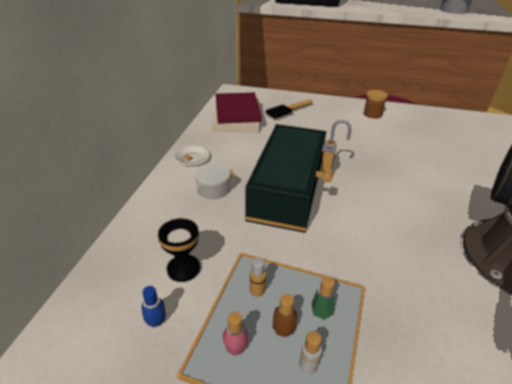

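Top view: the scents on the tray are rose (120,193), gold atomizer with silver cap (173,197), amber (143,225), silver atomizer with gold cap (113,248) and green (166,253). The blue look-alike is at (129,126), off the tray, and the mabkhara is at (180,124). The case centre is about (328,199), the lid pull (300,241), the padlock (370,241), and the shackle is swung aside at (388,250). All five scents are present.

```bash
cat > h.py <<'E'
import numpy as np, cv2
np.set_printoptions(precision=1,suppress=True)
from cell import env
C={n:env.get_calibration(n) for n in("top","side")}
def ray(n,px):
    E=np.array(C[n]["extrinsics"]);K=np.array(C[n]["K"])
    u=cv2.undistortPoints(np.float64([[px]]),K,np.zeros(5))[0,0]
    d=E[:3,:3].T@np.array([u[0],-u[1],-1.]); return -E[:3,:3].T@E[:3,3], d/np.linalg.norm(d)
def plane(n,px,z):
    o,d=ray(n,px); return o+d*(z-o[2])/d[2]
def proj(n,p):
    E=np.array(C[n]["extrinsics"]);K=np.array(C[n]["K"])
    q=E[:3,:3]@np.asarray(p,float)+E[:3,3]; q=K@[q[0],-q[1],-q[2]]; return q[:2]/q[2]
def tri(a,b):
    (o1,d1),(o2,d2)=ray("top",a),ray("side",b)
    s=np.linalg.lstsq(np.c_[d1,-d2],o2-o1,rcond=None)[0]
    p,q=o1+s[0]*d1,o2+s[1]*d2; return (p+q)/2,np.linalg.norm(p-q)
def blobs(m,amin=15):
    n,l,s,c=cv2.connectedComponentsWithStats(m.astype(np.uint8)); 
    return [(s[i,4],c[i],s[i,:4]) for i in range(1,n) if s[i,4]>=amin]
E
python3 - <<'E'
from h import *
t=cv2.imread("pics/top0.png");s=cv2.imread("pics/side0.png")
b,g,r=[t[...,i].astype(int) for i in range(3)]
m=(r<45)&(g<75)&(g>r+3)
m[:, :240]=0;m[:,415:]=0;m[:150]=0
cs=cv2.findContours(cv2.morphologyEx(m.astype(np.uint8),cv2.MORPH_OPEN,np.ones((5,5))),0,2)[0]
k=max(cs,key=cv2.contourArea); R=cv2.minAreaRect(k); B=cv2.boxPoints(R); print(R,B)
for q in B: print(q,plane("top",q,110)[:2])
P=np.array([plane("top",q,110)[:2] for q in B]);print(P.mean(0),np.linalg.norm(P-np.roll(P,1,0),axis=1))
for n,im,y0 in(("top",t,(85,210,170,285)),("side",s,(190,365,255,384))):
    h=cv2.cvtColor(im,cv2.COLOR_BGR2HSV).astype(int);x0,x1,yy0,yy1=y0
    m=(h[...,1]>110)&(h[...,2]>80)&(h[...,0]>8)&(h[...,0]<28);mm=np.zeros_like(m);mm[yy0:yy1,x0:x1]=m[yy0:yy1,x0:x1]
    for a,c,bb in blobs(mm,8): print(n,a,c,bb, plane(n,c,91)[:2])
v=np.hstack([cv2.resize(t[165:285,80:215],None,fx=4,fy=4,interpolation=2)]);cv2.imwrite("pics/c1.png",v)
v=np.vstack([cv2.resize(t[155:270,250:415],None,fx=4,fy=4,interpolation=2)]);cv2.imwrite("pics/c2.png",v)
E
```

```text
((328.3349304199219, 198.45684814453125), (143.34616088867188, 66.2508773803711), 2.12109637260437) [[255.5 228.9]
 [257.9 162.7]
 [401.2 168. ]
 [398.7 234.2]]
[255.5 228.9] [483.6  38.4]
[257.9 162.7] [629.2  33.9]
[401.2 168. ] [ 619.9 -284.4]
[398.7 234.2] [ 473.5 -277.4]
[ 551.5 -122.4] [316.  145.7 318.4 146.6]
top 181 [ 88.7 203.4] [ 85 170   9  73] [537.3 409.8]
top 75 [188.3 171.8] [164 170  46   6] [609.4 189.8]
top 475 [174.  254.3] [ 85 178 125 106] [425.3 218.8]
top 80 [111.7 191.7] [107 187  10  10] [563.7 359.6]
top 11 [172.5 191.9] [170 191   6   3] [564.1 224.3]
top 8 [171.  202.5] [169 202   5   2] [540.4 227.4]
top 86 [135.8 225.8] [131 220  10  12] [488.2 304.6]
top 76 [108.7 249.5] [104 245  10  10] [435.5 363.2]
top 80 [160.7 255.1] [156 250  10  11] [423.6 248.3]
side 264 [215.8 303.4] [190 255  65 101] [600.1 344.8]
side 660 [334.1 301.9] [264 260 101 124] [408.7 293.3]
side 278 [257.3 284.3] [250 272  16  24] [542.  289.3]
side 643 [284.2 316. ] [273 295  22  41] [485.3 340.8]
side 248 [234.7 322.4] [228 312  14  22] [559.8 371.6]
side 262 [312.9 341.8] [306 332  15  21] [435.1 374.7]
side 55 [195.3 381.4] [190 378  16   6] [587.7 474.3]
```

View pics/c1.png

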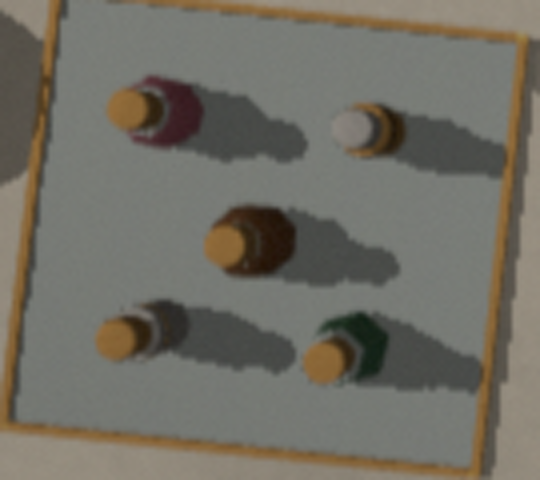

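View pics/c2.png

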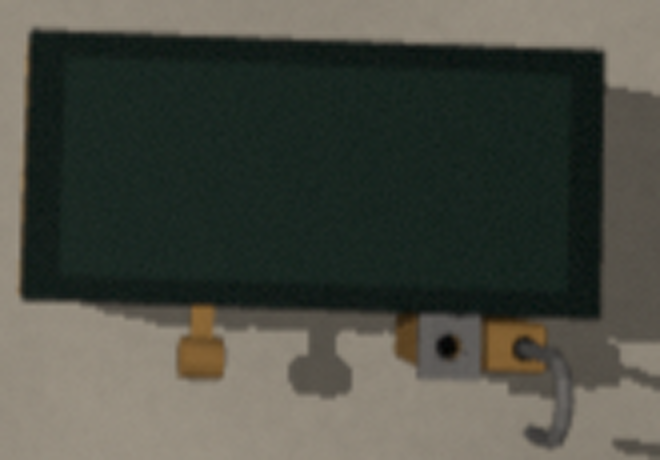

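The chosen scents are confirmed: rose, gold atomizer, amber, silver atomizer and green, each with its cap colour. The gold atomizer's silver cap is at about (168,197). The second crop shows the pull at (300.2,244.2), the hasp hole at (361.8,241.8), and the shackle pointing out of the front.

Run:
```python
from h import *
c=np.array([551.5,-122.4]);y=-0.031
R=np.array([[np.cos(y),-np.sin(y)],[np.sin(y),np.cos(y)]])
W=lambda x,yy,z:np.r_[c+R@[x,yy],z]
print("pull",W(-103,60,105),proj("top",W(-103,60,112)),"seen 300.2 244.2",plane("top",(300.25,244.25),115))
print("hasp",W(-93,-78,104),proj("top",W(-93,-78,104)),"seen 361.8 241.8",plane("top",(361.75,241.75),104))
for q in((75,160),(75,-160),(-75,-160),(-75,160)): print(proj("top",W(*q,110)),proj("side",W(*q,110)))
for n,px in dict(rose=(112.9-.0,192),gold=(168,197.2),amber=(136,226),silver=(109.5,249.8),green=(161.3,255)).items(): print(n,plane("top",px,91))
T=[("rose",(111.7,191.7),(234.7,316)),("amber",(135.8,225.8),(287,298)),("silver",(108.7,249.5),(312.9,335)),("green",(160.7,255.1),(328,280))]
for n,a,b in T: print(n,plane("top",a,91),proj("side",plane("top",a,91)))
s=cv2.imread("pics/side0.png")
cv2.imwrite("pics/c3.png",np.hstack([cv2.resize(s[250:384,180:370],None,fx=3,fy=3,interpolation=2)[:400],cv2.resize(s[110:244,230:360],None,fx=3,fy=3,interpolation=2)[:400]])[:, :960][:, :800])
```

```text
pull [450.4 -59.2 105. ] [300.  244.4] seen 300.2 244.2 [451.1 -59.3 115. ]
hasp [ 456.1 -197.5  104. ] [361.9 241.7] seen 361.8 241.8 [ 456.1 -197.1  104. ]
[257.3 161.7] [244.5 184.4]
[401.3 167.3] [275.3 122.3]
[399.9 235.1] [326.6 129.4]
[254.8 229.9] [309.8 195.9]
rose [563.  356.8  91. ]
gold [552.2 234.2  91. ]
amber [487.6 304.1  91. ]
silver [434.8 361.4  91. ]
green [423.8 246.9  91. ]
rose [563.6 359.5  91. ] [234.4 315.5]
amber [488.1 304.5  91. ] [286.3 297.6]
silver [435.4 363.2  91. ] [313.5 335.1]
green [423.5 248.2  91. ] [327.4 279.5]
```

View pics/c3.png

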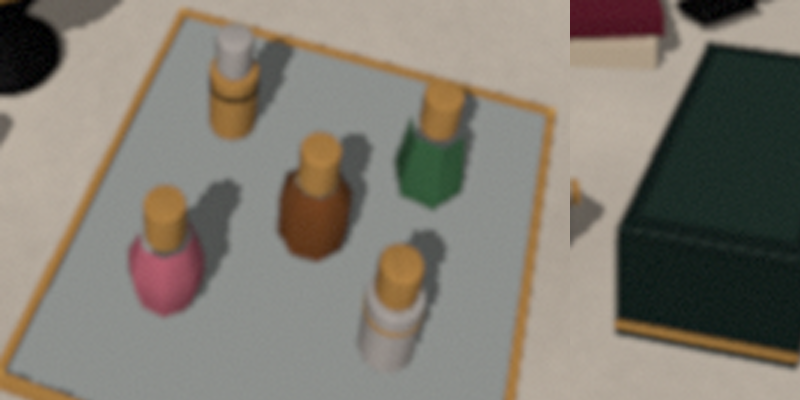

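```bash
cat >> h.py <<'E'
from scipy.spatial.transform import Rotation as Ro
cc=np.array([551.5,-122.4]);cy=-0.031
cR=np.array([[np.cos(cy),-np.sin(cy)],[np.sin(cy),np.cos(cy)]])
def W(x,y,z): return np.r_[cc+cR@[x,y],z]
def sh(*ps):
    "tool shifts from now to TCP world points; turn to case-aligned yaw"
    s=env.state();R=Ro.from_euler("xyz",s["tcp_rot"]).as_matrix()
    dy=(np.pi+cy-s["tcp_rot"][2]+np.pi/2)%np.pi-np.pi/2
    print("t",round(s["t"],2),"eef",s["eef_pos"],"turn",round(-np.degrees(dy),2),"f",s["ft_force"],"open",round(s["opening"],3),"grip",s["grip_force"])
    for p in ps: print(np.round(p,1),"->",R.T@(np.asarray(p)-s["eef_pos"]))
E
python3 - <<'E'
from h import *
sh((420,250,214),W(-103,60,170),W(-103,60,105-18.8))
E
```

```text
t 0.1 eef [138.  609.4 214.1] turn -10.99 f [-0.9 -0.3 -0.7] open 0.994 grip 0.0
[420 250 214] -> [-354.4 -288.2    0.4]
[450.4 -59.2 170. ] -> [-452.4 -583.    44.6]
[450.4 -59.2  86.2] -> [-452.4 -582.9  128.4]
```

step_arm([
  [[-40, -30, 0, -7, 1], [-80, -65, 0, -11, 1], [-118, -96, 0, -11, 1], [-157, -128, 0, -11, 1], [-197, -160, 0, -11, 1], [-236, -192, 0, -11, 1], [-280, -230, 0, -11, 1], [-310, -265, 0, -11, 1]],
])

```text
t: 0.77
eef_pos: [341.5, 343.4, 214.6]
tcp_rot: [3.141, 0.0, 3.111]
ft_force: [0.8, 0.6, -0.6]
opening: 1.003
grip_force: 0.0
```

```bash
python3 -c "
from h import *
sh(W(-103,60,170),W(-103,60,105-18.8))"
```

```text
t 0.77 eef [341.5 343.4 214.6] turn 0.02 f [ 0.8  0.6 -0.6] open 1.003 grip 0.0
[450.4 -59.2 170. ] -> [-121.2 -399.1   44.5]
[450.4 -59.2  86.2] -> [-121.1 -399.1  128.3]
```

step_arm([
  [[0, 0, 0, 0, 1], [0, 0, 0, 0, 1]],
])

```text
t: 0.93
eef_pos: [341.6, 343.5, 214.6]
tcp_rot: [-3.142, -0.0, 3.107]
ft_force: [0.9, -0.6, -0.5]
opening: 1.003
grip_force: 0.0
```

```bash
python3 -c "
from h import *
sh(W(-103,60,170),W(-103,60,105-18.8))"
```

```text
t 0.93 eef [341.6 343.5 214.6] turn -0.23 f [ 0.9 -0.6 -0.5] open 1.003 grip 0.0
[450.4 -59.2 170. ] -> [-122.8 -398.7   44.6]
[450.4 -59.2  86.2] -> [-122.8 -398.7  128.4]
```

step_arm([
  [[-30, -35, 0, 0, 1], [-55, -70, 0, 0, 1], [-75, -105, 0, 0, 1], [-90, -140, 0, 0, 1], [-105, -175, 0, 0, 1], [-115, -210, 0, 0, 1], [-120, -245, 0, 0, 1], [-123, -280, 0, 0, 1]],
])

```text
t: 1.6
eef_pos: [455.2, 60.9, 214.5]
tcp_rot: [3.141, 0.0, 3.112]
ft_force: [0.8, 0.1, 0.1]
opening: 1.002
grip_force: 0.0
```

```bash
python3 -c "
from h import *
sh(W(-103,60,170),W(-103,60,105-18.8))"
```

```text
t 1.6 eef [455.2  60.9 214.5] turn 0.1 f [0.8 0.1 0.1] open 1.002 grip 0.0
[450.4 -59.2 170. ] -> [   1.3 -120.2   44.4]
[450.4 -59.2  86.2] -> [   1.3 -120.2  128.2]
```

step_arm([
  [[0, -40, 0, 0, 1], [1, -80, 10, 0, 1], [1, -112, 25, 0, 0.5], [1, -120, 50, 0, 0.2], [1, -120, 85, 0, 0.0], [1, -120, 115, 0, 0.0], [1, -120, 128, 0, 0.0], [1, -120, 128, 0, 0.0]],
])

```text
t: 2.27
eef_pos: [449.2, -57.2, 84.0]
tcp_rot: [3.14, -0.005, 3.112]
ft_force: [-0.5, 0.5, -0.5]
opening: 0.633
grip_force: 0.0
```

step_arm([
  [[0, 0, 0, 0, -0.4], [0, 0, 0, 0, -1], [0, 0, 0, 0, -1], [0, 0, 0, 0, -1], [0, 0, 0, 0, -1], [0, 0, 0, 0, -1]],
])

```text
t: 2.77
eef_pos: [450.5, -58.1, 87.3]
tcp_rot: [3.141, 0.001, 3.11]
ft_force: [-1.3, 5.1, 6.3]
opening: 0.251
grip_force: 30.0
```

```bash
python3 -c "
from h import *
sh(W(-103,60,170),W(-103,60,105-18.8))
# lid arc in tool coordinates (tool x=-case x, z down), from shut
a0=np.arctan2(5,178)
r=np.hypot(178,5)
for a in np.arange(0,1.76,.125): print(round(a,3), -( -r*np.cos(a0+a)+r*np.cos(a0)), -(r*np.sin(a0+a)-5))
"
```

```text
t 2.77 eef [450.5 -58.1  87.3] turn -0.02 f [-1.3  5.1  6.3] open 0.251 grip 29.998546242713928
[450.4 -59.2 170. ] -> [ -0.1  -1.1 -82.7]
[450.4 -59.2  86.2] -> [ 0.1 -1.1  1.1]
0.0 -0.0 -0.0
0.125 -2.0121889001055706 -22.153090878717173
0.25 -6.770608731777855 -43.88246685585831
0.375 -14.201005945038304 -64.84904828687804
0.5 -24.187431676534658 -84.725658681
0.625 -36.574051092773516 -103.20213018092835
0.75 -51.167575140576545 -119.99014362852259
0.875 -67.74027675810825 -134.82772768882944
1.0 -86.03354447951061 -147.48334682514627
1.125 -105.76191798033288 -157.75951433363227
1.25 -126.6175425904201 -165.4958740572707
1.375 -148.27497326307605 -170.57170269006664
1.5 -170.39625303616916 -172.90779362386021
1.625 -192.6361867374938 -172.46769294095535
1.75 -214.64772763997928 -169.25826826531332
```

step_arm([
  [[-0.5, 0, -11, 0, -1], [-2, 0, -22, 0, -1], [-4, 0, -33, 0, -1], [-7, 0, -44, 0, -1], [-10, 0, -54, 0, -1], [-14, 0, -65, 0, -1], [-19, 0, -75, 0, -1], [-24, 0, -85, 0, -1]],
])

```text
t: 3.43
eef_pos: [474.1, -58.8, 172.0]
tcp_rot: [3.141, -0.0, 3.111]
ft_force: [4.2, 4.6, -8.8]
opening: 0.251
grip_force: 30.0
```

```bash
python3 -c "
from h import *
sh(W(-103,60,170))
a0=np.arctan2(5,178);r=np.hypot(178,5)
s=env.state()
q=np.r_[cR.T@(s['eef_pos'][:2]-cc),s['eef_pos'][2]+18.8];print(q,np.hypot(q[0]-75,q[2]-100),np.arctan2(q[2]-100,75-q[0])-a0)
for a in np.arange(.5,1.8,.0625): print(round(a,3), (r*np.cos(a0+a)-r*np.cos(a0+.5)), -(r*np.sin(a0+a)-r*np.sin(a0+.5)))
"
```

```text
t 3.43 eef [474.1 -58.8 172. ] turn -0.0 f [ 4.2  4.6 -8.8] open 0.251 grip 29.99984174966812
[450.4 -59.2 170. ] -> [23.7 -1.2  2. ]
[-79.3  61.2 190.8] 179.0395085516513 0.503731835887231
0.5 0.0 -0.0
0.562 -5.904520828015336 -9.431839704566926
0.625 -12.386619416238858 -18.47647149992835
0.688 -19.42098330840173 -27.09857629248029
0.75 -26.980143464041888 -35.26448494752259
0.812 -35.03458152451903 -42.94230976650934
0.875 -43.552845081573594 -50.10206900782944
0.938 -52.5016704983078 -56.71580396486573
1.0 -61.84611280297595 -62.75768814414627
1.062 -71.54968214835121 -68.20412811724847
1.125 -81.57448630379822 -73.03385565263227
1.188 -91.88137862362277 -77.22801076762912
1.25 -102.43011091388544 -80.7702153762707
1.312 -113.17949060073775 -83.64663724536413
1.375 -124.08754158654139 -85.84604400906665
1.438 -135.11166816563124 -87.35984703103372
1.5 -146.2088213596345 -88.18213494286022
1.562 -157.3356670228098 -88.30969672784758
1.625 -168.44875506095917 -87.74203425995535
1.688 -179.5046891031159 -86.48136424897248
1.75 -190.46029596344462 -84.53260958431332
```

step_arm([
  [[-6, 0, -9.5, 0, -1], [-12.5, 0, -18.5, 0, -1], [-19.5, 0, -27, 0, -1], [-27, 0, -35, 0, -1], [-35, 0, -43, 0, -1], [-43.5, 0, -50, 0, -1], [-52.5, 0, -57, 0, -1], [-62, 0, -63, 0, -1]],
])

```text
t: 4.1
eef_pos: [535.4, -60.6, 234.5]
tcp_rot: [3.14, -0.003, 3.111]
ft_force: [-0.7, 3.2, -6.2]
opening: 0.251
grip_force: 30.0
```

step_arm([
  [[-10, 0, -5.5, 0, -1], [-19.5, 0, -10.5, 0, -1], [-30, 0, -14.5, 0, -1], [-40.5, 0, -18, 0, -1], [-51, 0, -21, 0, -1], [-62, 0, -23, 0, -1], [-73, 0, -24.5, 0, -1], [-84, 0, -25.5, 0, -1]],
])

```text
t: 4.77
eef_pos: [619.8, -63.0, 260.7]
tcp_rot: [3.14, -0.001, 3.111]
ft_force: [-3.4, 4.8, 2.4]
opening: 0.253
grip_force: 30.0
```

```bash
python3 -c "
from h import *
sh(W(-103,60,170))
a0=np.arctan2(5,178);r=np.hypot(178,5)
s=env.state()
q=np.r_[cR.T@(s['eef_pos'][:2]-cc),s['eef_pos'][2]+18.8];print(q,np.hypot(q[0]-75,q[2]-100),np.arctan2(q[2]-100,75-q[0])-a0)
for a in np.arange(1.5,1.8,.0625): print(round(a,3), (r*np.cos(a0+a)-r*np.cos(a0+1.5)), -(r*np.sin(a0+a)-r*np.sin(a0+1.5)))
"
```

```text
t 4.77 eef [619.8 -63.  260.7] turn 0.02 f [-3.4  4.8  2.4] open 0.253 grip 29.998852014541626
[450.4 -59.2 170. ] -> [169.3  -1.6  90.9]
[ 66.4  61.5 279.5] 179.68456213828424 1.4950445597682964
1.5 0.0 -0.0
1.562 -11.126845663175299 -0.12756178498736404
1.625 -22.23993370132467 0.4401006829048697
1.688 -33.29586774348142 1.7007706938877334
1.75 -44.251474603810124 3.649525358546896
```

step_arm([
  [[-11, 0, 0, 0, -1], [-22, 0, 0.5, 0, -1], [-32, 0, 1.5, 0, -1], [-41, 0, 3, 0, -1], [-41, 0, 3, 0, -0.2], [-41, 0, 3, 0, 0.2], [-41, 0, 3, 0, 0.2], [-41, 0, 3, 0, 0.2]],
])

```text
t: 5.43
eef_pos: [660.7, -65.2, 257.2]
tcp_rot: [-3.142, -0.0, 3.111]
ft_force: [0.3, 0.4, 0.4]
opening: 0.474
grip_force: 0.0
```

step_arm([
  [[0, 0, -20, 0, 0.2], [0, 0, -45, 0, 0.2], [20, 30, -50, 0, 0.2], [45, 60, -50, 0, 0.2], [70, 90, -50, 0, 0.2], [80, 125, -40, 0, 0], [85, 160, -30, 0, 0], [85, 200, -10, 0, 0]],
])

```text
t: 6.1
eef_pos: [581.3, 135.8, 270.4]
tcp_rot: [3.141, 0.004, 3.11]
ft_force: [1.1, 0.2, -0.1]
opening: 0.509
grip_force: 0.0
```

```bash
cat >> h.py <<'E'
def caps(name):
    t=env.read_camera("top");cv2.imwrite(f"pics/{name}.png",t)
    h=cv2.cvtColor(t,cv2.COLOR_BGR2HSV).astype(int)
    m=(h[...,1]>110)&(h[...,2]>80)&(h[...,0]>8)&(h[...,0]<28)
    for a,c,bb in blobs(m,40):
        if a<130 and max(bb[2:])<16: print(a,c,plane("top",c,91))
    return t
E
python3 -c "
from h import *
sh(W(-103,60,170))
caps('top1'); cv2.imwrite('pics/side1.png',env.read_camera('side'))
"
```

```text
t 6.1 eef [581.3 135.8 270.4] turn -0.03 f [ 1.1  0.2 -0.1] open 0.509 grip 0.0
[450.4 -59.2 170. ] -> [ 125.1 -199.1   99.9]
50 [348.3  71.4] [ 842.7 -171.9   91. ]
```

View pics/top1.png

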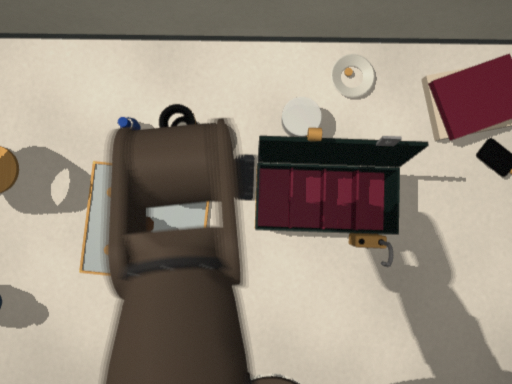

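The top view shows the lid resting open behind the case. The four compartments are visible at rows 165–230, the padlock and shackle are at (370,241), and the arm covers the tray.

```bash
python3 -c "
from h import *
print(proj('side',(552.2,234.2,91)),'seen 258.7 262.7', tri((168,197.25),(258.7,262.7)))
p=np.array([552,234.5,0])
sh(p+[0,0,180],p+[0,0,76-18.8])
"
```

```text
[258.6 260.2] seen 258.7 262.7 (array([551.9, 235.3,  85.5]), np.float64(0.4388001853447377))
t 6.2 eef [580.5 138.6 266.4] turn 0.22 f [-0.6 -0.6 -0.9] open 0.503 grip 0.0
[552.  234.5 180. ] -> [30.8 95.1 86.5]
[552.  234.5  57.2] -> [ 30.4  95.  209.3]
```

step_arm([
  [[10, 32, 25, 0, 0.1], [20, 64, 60, 0, 0.1], [30.5, 95, 95, 0, 0.1], [30.5, 95, 130, 0, 0.1], [30.5, 95, 165, 0, 0.1], [30.5, 95, 190, 0, 0.1], [30.5, 95, 202, 0, 0.1], [30.5, 95, 202, 0, 0.1]],
])

```text
t: 6.87
eef_pos: [553.8, 229.8, 64.5]
tcp_rot: [-3.14, -0.004, 3.11]
ft_force: [-0.9, -0.9, 0.1]
opening: 0.552
grip_force: 0.0
```

step_arm([
  [[0, 0, 0, 0, -0.3], [0, 0, 0, 0, -1], [0, 0, 0, 0, -1], [0, 0, 0, 0, -1], [0, 0, 0, 0, -1], [0, 0, 0, 0, -1]],
])

```text
t: 7.37
eef_pos: [555.2, 230.9, 67.5]
tcp_rot: [3.141, 0.002, 3.111]
ft_force: [-0.2, 1.9, 5.5]
opening: 0.254
grip_force: 29.6
```

```bash
python3 -c "
from h import *
sh(W(35,117,175),W(35,117,67))
"
```

```text
t 7.37 eef [555.2 230.9  67.5] turn -0.0 f [-0.2  1.9  5.5] open 0.254 grip 29.649502336978912
[590.1  -6.5 175. ] -> [ -42.5 -236.1 -107.6]
[590.1  -6.5  67. ] -> [ -42.3 -236.3    0.4]
```

step_arm([
  [[0, 0, -35, 0, -1], [0, 0, -75, 0, -1], [-5, -25, -112, 0, -1], [-10, -60, -115, 0, -1], [-20, -95, -115, 0, -1], [-28, -130, -115, 0, -1], [-36, -165, -115, 0, -1], [-42, -200, -115, 0, -1]],
])

```text
t: 8.03
eef_pos: [590.5, 27.7, 181.7]
tcp_rot: [-3.142, 0.0, 3.111]
ft_force: [0.3, 0.3, -1.9]
opening: 0.252
grip_force: 29.5
```

step_arm([
  [[0, -36, 0, 0, -1], [0, -36, 0, 0, -1], [0, -36, 0, 0, -1], [0, -36, 0, 0, -1], [0, -36, 0, 0, -1]],
])

```text
t: 8.45
eef_pos: [589.2, -5.6, 181.5]
tcp_rot: [3.141, -0.0, 3.112]
ft_force: [-0.2, 0.9, -1.1]
opening: 0.251
grip_force: 29.8
```

```bash
python3 -c "
from h import *
sh(W(35,117,175),W(35,117,70))
caps('top2')
cv2.imwrite('pics/side2.png',env.read_camera('side'))
"
```

```text
t 8.45 eef [589.2  -5.6 181.5] turn 0.06 f [-0.2  0.9 -1.1] open 0.251 grip 29.811471104621887
[590.1  -6.5 175. ] -> [-0.9 -0.9  6.5]
[590.1  -6.5  70. ] -> [ -0.9  -0.9 111.5]
48 [348.3  71.5] [ 842.4 -171.9   91. ]
120 [314.8 132. ] [702.1 -95.1  91. ]
82 [111.9 191.7] [563.6 359.1  91. ]
80 [108.8 249.4] [435.7 363.1  91. ]
82 [160.9 254.8] [424.2 247.8  91. ]
```

step_arm([
  [[0, -1, 30, 0, -1], [0, -1, 60, 0, -1], [0, -1, 85, 0, -1], [0, -1, 100, 0, -1], [0, -1, 107, 0, -1], [0, -1, 111, 0, -1], [0, -1, 111, 0, -1], [0, -1, 111, 0, -1]],
])

```text
t: 9.22
eef_pos: [589.8, -7.3, 71.3]
tcp_rot: [-3.142, 0.001, 3.111]
ft_force: [0.5, 0.0, -1.1]
opening: 0.247
grip_force: 29.9
```

step_arm([
  [[0, 0, 0, 0, -0.2], [0, 0, 0, 0, -0.2], [0, 0, 0, 0, -0.2], [0, 0, -30, 0, -0.2], [0, 0, -70, 0, -0.2], [10, 20, -110, 0, -0.2], [40, 55, -110, 0, 0], [70, 90, -110, 0, 0.1]],
])

```text
t: 9.88
eef_pos: [529.5, 76.2, 182.9]
tcp_rot: [3.141, 0.005, 3.109]
ft_force: [-0.9, 0.3, -0.2]
opening: 0.486
grip_force: 0.0
```

step_arm([
  [[15, 35, 0, 0, 0.1], [30, 70, 0, 0, 0.1], [40, 105, 0, 0, 0.1], [50, 140, 0, 0, 0.1], [55, 170, 0, 0, 0.1], [55, 170, 0, 0, 0.1], [55, 170, 0, 0, 0.1], [55, 170, 0, 0, 0.1]],
])

```text
t: 10.55
eef_pos: [479.2, 247.4, 180.6]
tcp_rot: [3.142, 0.0, 3.111]
ft_force: [0.3, -0.4, -0.8]
opening: 0.551
grip_force: 0.0
```

```bash
python3 -c "
from h import *
p=np.array([424,249,0])
sh(p+[0,0,66])
cv2.imwrite('pics/side3.png',env.read_camera('side'))
"
```

```text
t 10.55 eef [479.2 247.4 180.6] turn 0.04 f [ 0.3 -0.4 -0.8] open 0.551 grip 0.0
[424 249  66] -> [ 55.3  -0.  114.6]
```

View pics/side3.png

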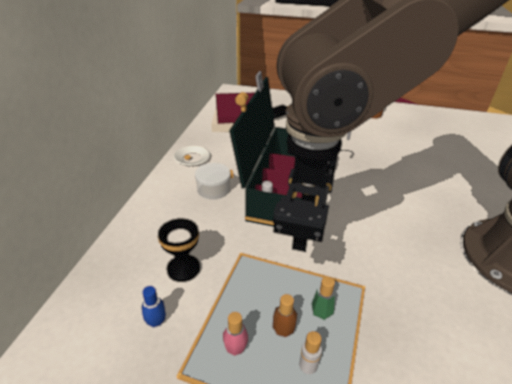

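The side view shows the gold atomizer's silver cap standing upright in the case at (268,186). The other four scents are still where they were on the tray.

step_arm([
  [[20, 0, 10, 0, 0.1], [45, 0, 35, 0, 0.1], [55, 0, 65, 0, 0.1], [55, 0, 95, 0, 0.1], [55, 0, 112, 0, 0.1], [55, 0, 115, 0, 0.1], [55, 0, 115, 0, -0.3], [55, 0, 115, 0, -1]],
])

```text
t: 11.27
eef_pos: [425.0, 248.9, 66.2]
tcp_rot: [3.141, 0.001, 3.11]
ft_force: [0.2, 0.2, -0.0]
opening: 0.461
grip_force: 0.0
```

step_arm([
  [[0, 0, 0, 0, -1], [0, 0, 0, 0, -1], [0, 0, 0, 0, -1], [0, 0, 0, 0, -1]],
])

```text
t: 11.6
eef_pos: [424.7, 249.5, 66.2]
tcp_rot: [3.141, 0.002, 3.111]
ft_force: [0.5, -0.3, 5.4]
opening: 0.247
grip_force: 30.0
```

```bash
python3 -c "
from h import *
s=env.state()['eef_pos'];z=s[2]+2
sh(W(-35,39,z),W(-35,39,z+116),W(35,39,z))
"
```

```text
t 11.6 eef [424.7 249.5  66.2] turn 0.01 f [ 0.5 -0.3  5.4] open 0.247 grip 29.979822635650635
[517.7 -82.3  68.2] -> [-103.2 -328.8   -2.1]
[517.7 -82.3 184.2] -> [-103.4 -328.7 -118.1]
[587.7 -84.5  68.2] -> [-173.2 -328.8   -2. ]
```

step_arm([
  [[0, 0, -35, 0, -1], [0, 0, -75, 0, -1], [-5, -20, -112, 0, -1], [-30, -50, -118, 0, -1], [-55, -80, -118, 0, -1], [-75, -110, -118, 0, -1], [-95, -140, -118, 0, -1], [-115, -170, -118, 0, -1]],
])

```text
t: 12.27
eef_pos: [534.5, 74.2, 183.6]
tcp_rot: [3.141, 0.0, 3.111]
ft_force: [0.0, 0.2, -1.7]
opening: 0.247
grip_force: 30.0
```

step_arm([
  [[-15, -33, 0, 0, -1], [-30, -66, 0, 0, -1], [-45, -99, 0, 0, -1], [-55, -130, 0, 0, -1], [-58, -155, 0, 0, -1], [-58, -158, 0, 0, -1], [-58, -158, 0, 0, -1], [-58, -158, 0, 0, -1]],
])

```text
t: 12.93
eef_pos: [586.7, -83.3, 183.2]
tcp_rot: [3.141, -0.001, 3.11]
ft_force: [-0.6, 0.7, -2.0]
opening: 0.247
grip_force: 30.0
```

```bash
python3 -c "
from h import *
sh(W(35,39,68.5))
caps('top4')
"
```

```text
t 12.93 eef [586.7 -83.3 183.2] turn -0.01 f [-0.6  0.7 -2. ] open 0.247 grip 29.969500601291656
[587.7 -84.5  68.5] -> [ -1.1  -1.2 114.7]
49 [348.2  71.4] [ 842.6 -171.8   91. ]
81 [111.8 191.7] [563.6 359.3  91. ]
80 [108.8 249.4] [435.7 363.1  91. ]
```

step_arm([
  [[-1, -1, 30, 0, -1], [-1, -1, 60, 0, -1], [-1, -1, 88, 0, -1], [-1, -1, 103, 0, -1], [-1, -1, 111, 0, -1], [-1, -1, 115, 0, -1], [-1, -1, 115, 0, -1], [-1, -1, 115, 0, -1]],
])

```text
t: 13.65
eef_pos: [588.6, -84.3, 69.4]
tcp_rot: [-3.141, 0.001, 3.112]
ft_force: [-0.5, -0.5, -1.6]
opening: 0.245
grip_force: 30.0
```

step_arm([
  [[0, 0, 0, 0, -0.2], [0, 0, 0, 0, -0.2], [0, 0, 0, 0, -0.2], [0, 0, -30, 0, -0.2], [0, 0, -70, 0, -0.2], [5, 20, -112, 0, -0.2], [10, 55, -112, 0, 0], [10, 55, -112, 0, 0.1]],
])

```text
t: 14.32
eef_pos: [579.9, -26.0, 183.6]
tcp_rot: [3.141, 0.005, 3.112]
ft_force: [0.0, 1.2, -1.1]
opening: 0.489
grip_force: 0.0
```

```bash
python3 -c "
from h import *
sh(W(35,39,68.5))
t=cv2.imread('pics/top4.png');h=cv2.cvtColor(t,cv2.COLOR_BGR2HSV).astype(int)
m=(h[...,1]>110)&(h[...,2]>80)&(h[...,0]>8)&(h[...,0]<28)
for a,c,b in blobs(m,8): print(a,c,b)
cv2.imwrite('pics/c4.png',cv2.resize(t[150:290,70:310],None,fx=3,fy=3,interpolation=2))
"
```

```text
t 14.32 eef [579.9 -26.  183.6] turn 0.1 f [ 0.   1.2 -1.1] open 0.489 grip 0.0
[587.7 -84.5  68.5] -> [ -9.  -58.3 115.1]
49 [348.2  71.4] [345  68   8   8]
11 [309.2 129.6] [308 128   4   5]
547 [  6.2 168.4] [  0 146  16  46]
971 [144.6 223. ] [ 80 161 132 123]
31 [271.5 183.6] [269 176   7  14]
81 [111.8 191.7] [107 187  10  10]
105 [136.2 225.1] [131 217  11  16]
80 [108.8 249.4] [104 245  10  10]
```

View pics/c4.png

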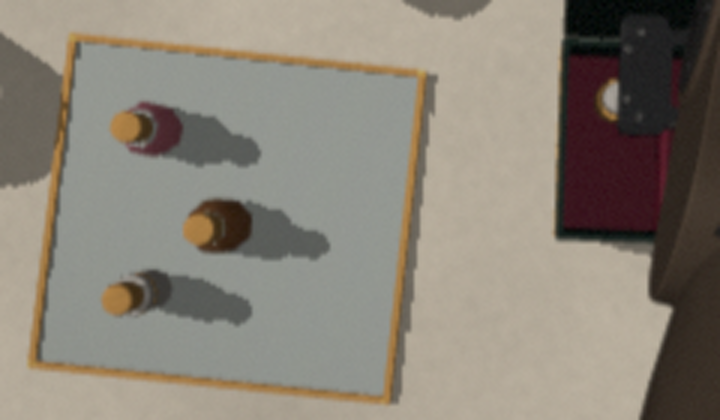

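The amber cap at (136,226), rose at (112,192) and silver atomizer at (109,249) are all unmoved. The gold atomizer stands in the case at (273,183).

step_arm([
  [[10, 33, 0, 0, 0.1], [20, 66, 0, 0, 0.1], [30, 100, 0, 0, 0.1], [40, 133, 0, 0, 0.1], [51, 166, 0, 0, 0.1], [61, 199, 0, 0, 0.1], [72, 232, 0, 0, 0.1], [82, 265, 0, 0, 0.1]],
])

```text
t: 14.98
eef_pos: [505.2, 239.2, 180.4]
tcp_rot: [3.142, -0.0, 3.111]
ft_force: [0.7, -0.6, 0.9]
opening: 0.549
grip_force: 0.0
```

step_arm([
  [[10, 33, 0, 0, 0.1], [20, 62, 0, 0, 0.1], [20, 62, 0, 0, 0.1], [20, 62, 0, 0, 0.1], [20, 62, 0, 0, 0.1]],
])

```text
t: 15.4
eef_pos: [487.9, 300.0, 180.2]
tcp_rot: [-3.141, -0.0, 3.111]
ft_force: [1.0, -0.5, 0.2]
opening: 0.551
grip_force: 0.0
```

```bash
sed -i 's/a<130 and max(bb\[2:\])<16/a<130 and max(bb[2:])<18/' h.py; python3 -c "
from h import *
sh((488,305,66))
s=env.read_camera('side');cv2.imwrite('pics/side5.png',s)
h=cv2.cvtColor(s,cv2.COLOR_BGR2HSV).astype(int)
m=(h[...,1]>110)&(h[...,2]>80)&(h[...,0]>8)&(h[...,0]<28)
for a,c,b in blobs(m,60): print(a,c,b)
"
```

```text
t 15.4 eef [487.9 300.  180.2] turn 0.04 f [ 1.  -0.5  0.2] open 0.551 grip 0.0
[488 305  66] -> [  0.    5.  114.2]
2617 [260.6  39.8] [237  13  75  73]
5010 [477.9  76.3] [416  31  96  83]
167 [241.5 100.5] [235  93  13  19]
105 [271.9 171.6] [268 163  10  16]
96 [256.4 219.6] [245 216  23   8]
184 [178.2 246.1] [160 237  38  15]
459 [205.4 330.4] [177 253  83 131]
395 [345.2 314.8] [296 267  69 117]
688 [284.8 316.4] [274 295  23  41]
247 [234.7 322.4] [228 312  14  22]
261 [312.8 341.7] [306 332  15  21]
```

Amber is unchanged in the side view as well, so I'll grasp it.

step_arm([
  [[0, 5, 30, 0, 0.1], [0, 5, 65, 0, 0.1], [0, 5, 95, 0, 0.1], [0, 5, 110, 0, 0.1], [0, 5, 114, 0, 0.1], [0, 5, 114, 0, 0.1], [0, 5, 114, 0, -0.3], [0, 5, 114, 0, -1]],
])

```text
t: 16.12
eef_pos: [488.9, 305.3, 67.8]
tcp_rot: [3.141, 0.002, 3.11]
ft_force: [-0.0, -0.3, 0.5]
opening: 0.462
grip_force: 0.0
```

step_arm([
  [[0, 0, 0, 0, -1], [0, 0, 0, 0, -1], [0, 0, 0, 0, -1], [0, 0, 0, 0, -1]],
])

```text
t: 16.45
eef_pos: [488.2, 305.6, 67.0]
tcp_rot: [3.141, 0.001, 3.111]
ft_force: [0.4, 0.2, 3.7]
opening: 0.241
grip_force: 30.0
```

```bash
python3 -c "
from h import *
z=env.state()['eef_pos'][2]+2.3
sh(W(-35,39,z))
"
```

```text
t 16.45 eef [488.2 305.6  67. ] turn 0.02 f [0.4 0.2 3.7] open 0.241 grip 29.976127445697784
[517.7 -82.3  69.3] -> [ -41.4 -386.8   -2.5]
```

step_arm([
  [[0, 0, -35, 0, -1], [0, 0, -75, 0, -1], [-3, -20, -112, 0, -1], [-6, -55, -118, 0, -1], [-10, -90, -118, 0, -1], [-14, -125, -118, 0, -1], [-17, -160, -118, 0, -1], [-21, -195, -118, 0, -1]],
])

```text
t: 17.12
eef_pos: [502.5, 108.3, 184.6]
tcp_rot: [3.142, 0.0, 3.111]
ft_force: [1.1, 0.1, -1.4]
opening: 0.249
grip_force: 30.0
```

step_arm([
  [[-4, -35, 0, 0, -1], [-8, -70, 0, 0, -1], [-12, -105, 0, 0, -1], [-16, -140, 0, 0, -1], [-20, -175, 0, 0, -1], [-20, -192, 0, 0, -1], [-20, -192, 0, 0, -1], [-20, -192, 0, 0, -1]],
])

```text
t: 17.78
eef_pos: [516.8, -83.3, 184.2]
tcp_rot: [3.141, -0.0, 3.109]
ft_force: [0.4, -0.2, -1.7]
opening: 0.247
grip_force: 30.0
```

```bash
python3 -c "
from h import *
sh(W(-35,39,69.5))
caps('top6')
"
```

```text
t 17.78 eef [516.8 -83.3 184.2] turn -0.1 f [ 0.4 -0.2 -1.7] open 0.247 grip 29.967559576034546
[517.7 -82.3  69.5] -> [ -0.9   0.9 114.7]
50 [348.3  71.4] [ 842.7 -171.9   91. ]
41 [273.  184.4] [582.4  -0.6  91. ]
52 [307.6 181.3] [589.9 -78.6  91. ]
81 [111.8 191.7] [563.6 359.3  91. ]
80 [108.8 249.4] [435.7 363.1  91. ]
```

step_arm([
  [[-1, 1, 30, 0, -1], [-1, 1, 60, 0, -1], [-1, 1, 88, 0, -1], [-1, 1, 103, 0, -1], [-1, 1, 111, 0, -1], [-1, 1, 115, 0, -1], [-1, 1, 115, 0, -1], [-1, 1, 115, 0, -1]],
])

```text
t: 18.5
eef_pos: [518.6, -81.2, 70.2]
tcp_rot: [-3.141, 0.001, 3.112]
ft_force: [0.1, 0.1, -1.9]
opening: 0.248
grip_force: 30.0
```

step_arm([
  [[0, 0, 0, 0, -0.2], [0, 0, 0, 0, -0.2], [0, 0, 0, 0, -0.2], [0, 0, -30, 0, -0.2], [0, 0, -70, 0, -0.2], [5, 20, -112, 0, -0.2], [13, 55, -112, 0, 0], [20, 90, -112, 0, 0.1]],
])

```text
t: 19.17
eef_pos: [501.5, 9.2, 184.2]
tcp_rot: [-3.141, 0.005, 3.108]
ft_force: [0.6, 0.2, -0.5]
opening: 0.492
grip_force: 0.0
```

step_arm([
  [[8, 35, 0, 0, 0.1], [15, 70, 0, 0, 0.1], [23, 105, 0, 0, 0.1], [31, 140, 0, 0, 0.1], [38, 175, 0, 0, 0.1], [46, 210, 0, 0, 0.1], [53, 245, 0, 0, 0.1], [61, 280, 0, 0, 0.1]],
])

```text
t: 19.83
eef_pos: [448.0, 292.3, 181.8]
tcp_rot: [3.141, 0.001, 3.111]
ft_force: [1.3, -0.3, -0.0]
opening: 0.546
grip_force: 0.0
```

step_arm([
  [[8, 35, 0, 0, 0.1], [15, 66, 0, 0, 0.1], [15, 66, 0, 0, 0.1], [15, 66, 0, 0, 0.1], [15, 66, 0, 0, 0.1]],
])

```text
t: 20.25
eef_pos: [435.5, 356.6, 181.4]
tcp_rot: [-3.141, -0.0, 3.111]
ft_force: [0.1, -0.6, 0.8]
opening: 0.547
grip_force: 0.0
```

```bash
python3 -c "
from h import *
sh((435.5,363.5,66))
s=env.read_camera('side');cv2.imwrite('pics/side6.png',s)
h=cv2.cvtColor(s,cv2.COLOR_BGR2HSV).astype(int)
m=(h[...,1]>110)&(h[...,2]>80)&(h[...,0]>8)&(h[...,0]<28)
for a,c,b in blobs(m,60): print(a,c,b)
"
```

```text
t 20.25 eef [435.5 356.6 181.4] turn 0.04 f [ 0.1 -0.6  0.8] open 0.547 grip 0.0
[435.5 363.5  66. ] -> [  0.2   6.9 115.4]
6100 [284.2  45.9] [237  13 127  77]
167 [241.5 100.5] [235  93  13  19]
91 [507.1 108.8] [500 101  12  13]
152 [273.2 170.5] [268 163  11  16]
271 [299.6 180.4] [292 168  15  24]
270 [275.4 223.2] [245 216  61  15]
202 [178.2 246.1] [160 237  38  15]
526 [215.2 321.3] [177 253 121 131]
80 [344.4 264.8] [342 256   6  18]
245 [356.  337.5] [349 286  15  98]
244 [234.7 322.5] [228 312  14  22]
259 [312.8 341.8] [306 332  15  21]
```

step_arm([
  [[0, 7, 30, 0, 0.1], [0, 7, 65, 0, 0.1], [0, 7, 95, 0, 0.1], [0, 7, 111, 0, 0.1], [0, 7, 115, 0, 0.1], [0, 7, 115, 0, 0.1], [0, 7, 115, 0, -0.3], [0, 7, 115, 0, -1]],
])

```text
t: 20.97
eef_pos: [436.6, 364.0, 67.9]
tcp_rot: [3.14, 0.002, 3.11]
ft_force: [-0.1, 0.0, -0.0]
opening: 0.46
grip_force: 0.0
```

step_arm([
  [[0, 0, 0, 0, -1], [0, 0, 0, 0, -1], [0, 0, 0, 0, -1], [0, 0, 0, 0, -1]],
])

```text
t: 21.3
eef_pos: [436.0, 364.2, 67.0]
tcp_rot: [3.141, 0.001, 3.111]
ft_force: [-0.1, 0.2, 4.7]
opening: 0.245
grip_force: 29.9
```

```bash
python3 -c "
from h import *
z=env.state()['eef_pos'][2]+2.3
sh(W(-35,117,z))
"
```

```text
t 21.3 eef [436.  364.2  67. ] turn 0.02 f [-0.1  0.2  4.7] open 0.245 grip 29.931968450546265
[520.1  -4.4  69.3] -> [ -95.4 -365.8   -2.4]
```

step_arm([
  [[0, 0, -35, 0, -1], [0, 0, -75, 0, -1], [-5, -20, -112, 0, -1], [-14, -55, -118, 0, -1], [-23, -90, -118, 0, -1], [-32, -125, -118, 0, -1], [-41, -160, -118, 0, -1], [-50, -195, -118, 0, -1]],
])

```text
t: 21.97
eef_pos: [479.6, 166.0, 184.6]
tcp_rot: [3.141, 0.0, 3.111]
ft_force: [1.8, 1.1, -0.7]
opening: 0.246
grip_force: 29.9
```

step_arm([
  [[-9, -35, 0, 0, -1], [-18, -70, 0, 0, -1], [-27, -105, 0, 0, -1], [-36, -140, 0, 0, -1], [-45, -170, 0, 0, -1], [-45, -170, 0, 0, -1], [-45, -170, 0, 0, -1], [-45, -170, 0, 0, -1]],
])

```text
t: 22.63
eef_pos: [519.1, -3.4, 184.2]
tcp_rot: [3.141, -0.001, 3.11]
ft_force: [-0.4, -0.2, -1.2]
opening: 0.243
grip_force: 29.9
```

```bash
python3 -c "
from h import *
sh(W(-35,117,69.5))
caps('top7')
"
```

```text
t 22.63 eef [519.1  -3.4 184.2] turn -0.02 f [-0.4 -0.2 -1.2] open 0.243 grip 29.91897851228714
[520.1  -4.4  69.5] -> [ -1.1  -0.9 114.7]
51 [348.2  71.3] [ 842.8 -171.8   91. ]
106 [309.9 182.4] [587.4 -83.9  91. ]
82 [111.9 191.7] [563.6 359.1  91. ]
```

step_arm([
  [[-1, -1, 30, 0, -1], [-1, -1, 60, 0, -1], [-1, -1, 88, 0, -1], [-1, -1, 103, 0, -1], [-1, -1, 111, 0, -1], [-1, -1, 115, 0, -1], [-1, -1, 115, 0, -1], [-1, -1, 115, 0, -1]],
])

```text
t: 23.35
eef_pos: [520.9, -4.2, 70.1]
tcp_rot: [-3.142, 0.001, 3.112]
ft_force: [0.2, 0.1, -1.6]
opening: 0.247
grip_force: 30.0
```

step_arm([
  [[0, 0, 0, 0, -0.2], [0, 0, 0, 0, -0.2], [0, 0, 0, 0, -0.2], [0, 0, -30, 0, -0.2], [0, 0, -70, 0, -0.2], [0, 20, -112, 0, -0.2], [-5, 55, -112, 0, 0], [-8, 90, -112, 0, 0.1]],
])

```text
t: 24.02
eef_pos: [532.6, 85.5, 184.8]
tcp_rot: [3.141, 0.006, 3.108]
ft_force: [-0.2, 0.5, -0.0]
opening: 0.488
grip_force: 0.0
```

step_arm([
  [[-3, 35, 0, 0, 0.1], [-6, 70, 0, 0, 0.1], [-9, 105, 0, 0, 0.1], [-12, 140, 0, 0, 0.1], [-15, 175, 0, 0, 0.1], [-18, 210, 0, 0, 0.1], [-21, 240, 0, 0, 0.1], [-24, 265, 0, 0, 0.1]],
])

```text
t: 24.68
eef_pos: [563.2, 351.4, 181.7]
tcp_rot: [3.141, 0.0, 3.112]
ft_force: [0.9, 0.1, -0.6]
opening: 0.549
grip_force: 0.0
```

step_arm([
  [[0, 0, 0, 0, 0.1], [0, 0, 0, 0, 0.1], [0, 0, 0, 0, 0.1]],
])

```text
t: 24.93
eef_pos: [563.2, 348.6, 181.4]
tcp_rot: [-3.141, -0.0, 3.111]
ft_force: [0.0, -0.3, -0.4]
opening: 0.548
grip_force: 0.0
```

```bash
python3 -c "
from h import *
sh((563.5,360,66))
s=env.read_camera('side');cv2.imwrite('pics/side7.png',s)
h=cv2.cvtColor(s,cv2.COLOR_BGR2HSV).astype(int)
m=(h[...,1]>110)&(h[...,2]>80)&(h[...,0]>8)&(h[...,0]<28)
for a,c,b in blobs(m,60): print(a,c,b)
"
```

```text
t 24.93 eef [563.2 348.6 181.4] turn 0.02 f [ 0.  -0.3 -0.4] open 0.548 grip 0.0
[563.5 360.   66. ] -> [  0.   11.5 115.4]
108 [505.9   3.8] [496   0  16  12]
198 [244.6  18.7] [237  13  23  16]
8823 [452.1  74. ] [365  29 147  89]
315 [327.6 156.8] [321 141  14  32]
143 [273.4 171. ] [268 163  11  16]
339 [298.6 182.8] [290 168  17  29]
142 [284.2 225.1] [266 220  40  11]
158 [175.  246.9] [160 241  31  11]
458 [334.4 307.2] [253 257 112 127]
349 [195.5 350.3] [177 288  47  96]
246 [234.7 322.4] [228 312  14  22]
```

step_arm([
  [[0, 8, 25, 0, 0.1], [0, 11.5, 60, 0, 0.1], [0, 11.5, 95, 0, 0.1], [0, 11.5, 111, 0, 0.1], [0, 11.5, 115, 0, 0.1], [0, 11.5, 115, 0, 0.1], [0, 11.5, 115, 0, -0.3], [0, 11.5, 115, 0, -1]],
])

```text
t: 25.65
eef_pos: [564.7, 360.6, 68.3]
tcp_rot: [3.14, 0.002, 3.11]
ft_force: [0.3, 0.2, 1.1]
opening: 0.464
grip_force: 0.0
```

step_arm([
  [[0, 0, 0, 0, -1], [0, 0, 0, 0, -1], [0, 0, 0, 0, -1], [0, 0, 0, 0, -1]],
])

```text
t: 25.98
eef_pos: [564.0, 360.8, 67.1]
tcp_rot: [3.141, 0.001, 3.111]
ft_force: [0.6, -0.7, 3.5]
opening: 0.245
grip_force: 30.0
```

```bash
python3 -c "
from h import *
z=env.state()['eef_pos'][2]+2.3
sh(W(0,-39,z))
"
```

```text
t 25.98 eef [564.  360.8  67.1] turn 0.02 f [ 0.6 -0.7  3.5] open 0.245 grip 29.960312247276306
[ 550.3 -161.4   69.4] -> [  -2.3 -522.3   -2.6]
```

step_arm([
  [[0, 0, -35, 0, -1], [0, 0, -75, 0, -1], [0, -20, -112, 0, -1], [0, -55, -118, 0, -1], [0, -90, -118, 0, -1], [0, -125, -118, 0, -1], [-1, -160, -118, 0, -1], [-1, -195, -118, 0, -1]],
])

```text
t: 26.65
eef_pos: [558.3, 164.1, 184.5]
tcp_rot: [3.142, 0.0, 3.111]
ft_force: [0.7, 0.1, -0.6]
opening: 0.246
grip_force: 30.0
```

step_arm([
  [[0, -35, 0, 0, -1], [0, -70, 0, 0, -1], [0, -105, 0, 0, -1], [0, -140, 0, 0, -1], [0, -175, 0, 0, -1], [0, -210, 0, 0, -1], [-1, -245, 0, 0, -1], [-1, -280, 0, 0, -1]],
])

```text
t: 27.32
eef_pos: [550.8, -115.9, 184.4]
tcp_rot: [3.141, -0.0, 3.111]
ft_force: [1.1, -0.1, -0.6]
opening: 0.246
grip_force: 30.0
```

step_arm([
  [[0, -30, 0, 0, -1], [0, -46, 0, 0, -1], [0, -46, 0, 0, -1], [0, -46, 0, 0, -1], [0, -46, 0, 0, -1]],
])

```text
t: 27.73
eef_pos: [549.5, -159.5, 184.3]
tcp_rot: [3.141, -0.0, 3.111]
ft_force: [0.7, 1.0, -0.8]
opening: 0.244
grip_force: 30.0
```

```bash
python3 -c "
from h import *
sh(W(0,-39,69.5))
"
```

```text
t 27.73 eef [ 549.5 -159.5  184.3] turn 0.02 f [ 0.7  1.  -0.8] open 0.244 grip 29.950421154499054
[ 550.3 -161.4   69.5] -> [ -0.9  -1.9 114.8]
```

step_arm([
  [[-1, -2, 30, 0, -1], [-1, -2, 60, 0, -1], [-1, -2, 88, 0, -1], [-1, -2, 103, 0, -1], [-1, -2, 111, 0, -1], [-1, -2, 115, 0, -1], [-1, -2, 115, 0, -1], [-1, -2, 115, 0, -1]],
])

```text
t: 28.4
eef_pos: [551.3, -161.8, 70.3]
tcp_rot: [-3.141, 0.001, 3.112]
ft_force: [0.0, 1.1, -0.9]
opening: 0.244
grip_force: 30.0
```

step_arm([
  [[0, 0, 0, 0, -0.2], [0, 0, 0, 0, -0.2], [0, 0, 0, 0, -0.2], [0, 0, -30, 0, -0.2], [0, 0, -70, 0, -0.2], [0, 20, -112, 0, -0.2], [0, 55, -125, 0, 0], [0, 90, -125, 0, 0.1]],
])

```text
t: 29.07
eef_pos: [554.9, -72.3, 199.0]
tcp_rot: [-3.14, 0.007, 3.109]
ft_force: [0.5, 0.2, -0.4]
opening: 0.487
grip_force: 0.0
```

step_arm([
  [[0, 35, -10, 0, 0.1], [0, 70, -20, 0, 0.1], [0, 105, -40, 0, 0.1], [0, 140, -60, 0, 0.1], [0, 175, -80, 0, 0.1], [0, 205, -100, 0, 0.1], [0, 205, -100, 0, 0.1], [0, 205, -100, 0, 0.1]],
])

```text
t: 29.73
eef_pos: [559.7, 133.9, 295.5]
tcp_rot: [3.141, 0.002, 3.113]
ft_force: [-0.1, -0.5, -0.7]
opening: 0.549
grip_force: 0.0
```

```bash
python3 -c "
from h import *
a=1.75+np.arctan2(5,178);r=np.hypot(178,5)
p=W(75-r*np.cos(a),60,100+r*np.sin(a)-18.8)
sh(p+[0,0,40],p)
t=caps('top8');s=env.read_camera('side');cv2.imwrite('pics/side8.png',s)
cv2.imwrite('pics/c8.png',np.hstack([cv2.resize(t[115:285,230:430],None,fx=2.3,fy=2.3,interpolation=2),cv2.resize(s[70:240,220:360],None,fx=2.3,fy=2.3,interpolation=2)]))
"
```

```text
t 29.73 eef [559.7 133.9 295.5] turn 0.17 f [-0.1 -0.5 -0.7] open 0.549 grip 0.0
[665.  -65.9 295.5] -> [-110.8 -196.8    0.2]
[665.  -65.9 255.5] -> [-110.7 -196.8   40.2]
50 [348.2  71.4] [ 842.7 -171.7   91. ]
52 [273.4 185.1] [580.9  -1.6  91. ]
116 [310.  182.7] [586.9 -84.   91. ]
121 [343.9 198.9] [ 550.9 -160.8   91. ]
76 [274.5 212. ] [520.5  -4.2  91. ]
```

View pics/c8.png

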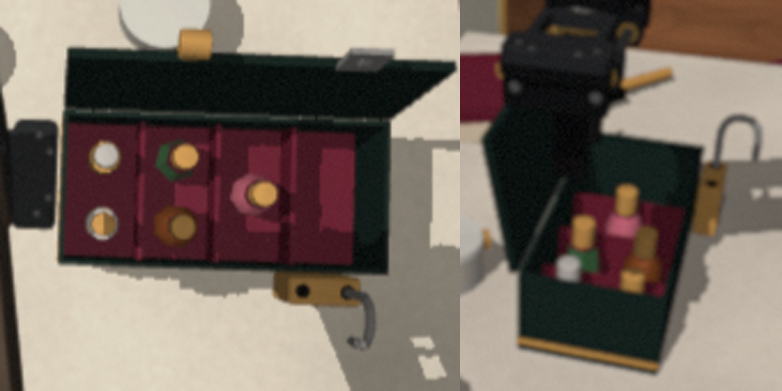

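The top crop shows all five scents upright in their compartments: gold and silver atomizers, green, amber and rose. The padlock's toe hole is open and the shackle is still swung aside. Next I shut the lid.

step_arm([
  [[-15, -30, -12, 0, 0.1], [-35, -60, -14, 0, 0.1], [-55, -95, -14, 0, 0.1], [-75, -130, -14, 0, 0.1], [-95, -165, -14, 0, 0.1], [-111, -195, -14, 0, 0.1], [-111, -197, -8, 0, 0.1], [-111, -197, 0, 0, 0.1]],
])

```text
t: 30.5
eef_pos: [664.5, -71.2, 292.8]
tcp_rot: [3.141, -0.001, 3.106]
ft_force: [0.1, 0.1, 0.1]
opening: 0.55
grip_force: 0.0
```

step_arm([
  [[0, 0, 0, 0, 0.1], [0, 0, 0, 0, 0.1], [0, 0, 0, 0, 0.1]],
])

```text
t: 30.75
eef_pos: [664.3, -66.9, 294.6]
tcp_rot: [3.141, -0.0, 3.112]
ft_force: [-0.1, -0.2, 0.7]
opening: 0.546
grip_force: 0.0
```

```bash
python3 -c "
from h import *
a=1.75+np.arctan2(5,178);r=np.hypot(178,5)
p=W(75-r*np.cos(a),60,100+r*np.sin(a)-18.8)
sh(p)
print(proj('top',p+[0,0,26]),plane('top',(314.8,134),p[2]+26))
"
```

```text
t 30.75 eef [664.3 -66.9 294.6] turn 0.06 f [-0.1 -0.2  0.7] open 0.546 grip 0.0
[665.  -65.9 255.5] -> [-0.7  1.  39.2]
[315.3 133.2] [663.5 -65.  281.5]
```

step_arm([
  [[0, 1, 15, 0, 0.1], [0, 1, 30, 0, 0.1], [0, 1, 37, 0, 0.1], [0, 1, 39, 0, 0.1], [0, 1, 39, 0, -0.4], [0, 1, 39, 0, -1], [0, 1, 39, 0, -1], [0, 1, 39, 0, -1]],
])

```text
t: 31.42
eef_pos: [664.8, -66.7, 256.1]
tcp_rot: [-3.141, 0.001, 3.111]
ft_force: [0.7, -0.1, 0.1]
opening: 0.325
grip_force: 0.0
```

step_arm([
  [[0, 0, 0, 0, -1], [0, 0, 0, 0, -1], [0, 0, 0, 0, -1]],
])

```text
t: 31.67
eef_pos: [664.9, -64.3, 256.0]
tcp_rot: [3.138, 0.001, 3.112]
ft_force: [0.7, 12.4, 2.2]
opening: 0.249
grip_force: 30.0
```

```bash
cat >> h.py <<'E'
def arc(n=8,da=-.0625):
    a0=np.arctan2(5,178);r=np.hypot(178,5)
    s=env.state();q=np.r_[cR.T@(s['eef_pos'][:2]-cc),s['eef_pos'][2]+18.8]
    a=np.arctan2(q[2]-100,75-q[0])-a0;print("r",np.hypot(q[0]-75,q[2]-100),"ang",round(a,4),'y',q[1])
    r=np.hypot(q[0]-75,q[2]-100)
    for k in range(1,n+1):
        b=a+k*da+a0; print(round(b-a0,3),np.array([-(75-r*np.cos(b)-q[0]),-(100+r*np.sin(b)-q[2])]))
E
python3 -c "
from h import *
sh();arc(30)
"
```

```text
t 31.67 eef [664.9 -64.3 256. ] turn 0.06 f [ 0.7 12.4  2.2] open 0.249 grip 30.000675916671753
r 178.605133501764 ang 1.7486 y 61.588657378082964
1.686 [11.  -1.9]
1.624 [22.1 -3.2]
1.561 [33.2 -3.7]
1.499 [44.4 -3.6]
1.436 [55.5 -2.8]
1.374 [66.6 -1.2]
1.311 [77.5  1. ]
1.249 [88.3  3.9]
1.186 [98.9  7.5]
1.124 [109.2  11.7]
1.061 [119.2  16.5]
0.999 [129.  22.]
0.936 [138.3  28.1]
0.874 [147.3  34.7]
0.811 [155.8  41.9]
0.749 [163.9  49.6]
0.686 [171.5  57.8]
0.624 [178.5  66.5]
0.561 [185.   75.6]
0.499 [190.9  85. ]
0.436 [196.2  94.9]
0.374 [200.9 105. ]
0.311 [204.9 115.4]
0.249 [208.3 126. ]
0.186 [211.  136.9]
0.124 [213.1 147.8]
0.061 [214.4 158.9]
-0.001 [215.1 170.1]
-0.064 [215.  181.2]
-0.126 [214.3 192.4]
```

step_arm([
  [[11, 1, -2, 0, -1], [22, 2, -3, 0, -1], [33, 2, -3.5, 0, -1], [44.5, 2, -3.5, 0, -1], [55.5, 2, -3, 0, -1], [66.5, 2, -1, 0, -1], [77.5, 2, 1, 0, -1], [88.5, 2, 4, 0, -1]],
])

```text
t: 32.33
eef_pos: [576.7, -61.7, 252.6]
tcp_rot: [3.141, 0.004, 3.111]
ft_force: [2.9, 2.0, 4.6]
opening: 0.25
grip_force: 30.0
```

step_arm([
  [[10.5, 0, 3.5, 0, -1], [21, 0, 8, 0, -1], [31, 0, 12.5, 0, -1], [40.5, 0, 18, 0, -1], [50, 0, 24, 0, -1], [59, 0, 31, 0, -1], [67.5, 0, 38, 0, -1], [75.5, 0, 45.5, 0, -1]],
])

```text
t: 33.0
eef_pos: [500.3, -59.5, 206.8]
tcp_rot: [-3.142, 0.001, 3.111]
ft_force: [-3.1, 1.5, 6.2]
opening: 0.25
grip_force: 30.0
```

```bash
python3 -c "
from h import *
sh();arc(14)
"
```

```text
t 33.0 eef [500.3 -59.5 206.8] turn 0.01 f [-3.1  1.5  6.2] open 0.25 grip 30.0028458237648
r 179.44873157730183 ang 0.7474 y 61.26217833830155
0.685 [7.6 8.2]
0.622 [14.7 17. ]
0.56 [21.2 26.1]
0.497 [27.1 35.6]
0.435 [32.4 45.5]
0.372 [37.1 55.7]
0.31 [41.2 66.1]
0.247 [44.5 76.8]
0.185 [47.3 87.7]
0.122 [49.3 98.7]
0.06 [ 50.6 109.9]
-0.003 [ 51.3 121.1]
-0.065 [ 51.2 132.3]
-0.128 [ 50.4 143.5]
```

step_arm([
  [[7.5, 0, 8, 0, -1], [14.5, 0, 17, 0, -1], [21, 0, 26, 0, -1], [27, 0, 35.5, 0, -1], [32.5, 0, 45.5, 0, -1], [37, 0, 55.5, 0, -1], [41, 0, 66, 0, -1], [44.5, 0, 77, 0, -1]],
])

```text
t: 33.67
eef_pos: [455.1, -58.2, 128.9]
tcp_rot: [3.141, -0.001, 3.111]
ft_force: [-6.3, 0.0, 3.8]
opening: 0.248
grip_force: 30.0
```

step_arm([
  [[2.5, 0, 11, 0, -1], [4.5, 0, 22, 0, -1], [6, 0, 33, 0, -1], [6.5, 0, 40, 0, -1], [6.5, 0, 43, 0, -1], [6.5, 0, 43, 0, -1]],
])

```text
t: 34.17
eef_pos: [448.2, -58.0, 85.2]
tcp_rot: [3.141, -0.004, 3.111]
ft_force: [-8.2, -1.3, -0.3]
opening: 0.247
grip_force: 30.0
```

```bash
python3 -c "
from h import *
sh();arc(2)
"
```

```text
t 34.17 eef [448.2 -58.   85.2] turn 0.02 f [-8.2 -1.3 -0.3] open 0.247 grip 30.00180959701538
r 180.25175660554402 ang -0.006 y 61.19686931909087
-0.069 [-0.1 11.3]
-0.131 [-0.9 22.5]
```

step_arm([
  [[0, 0, 1, 0, 0.0], [0, 0, 1, 0, 0.0], [0, 0, 1, 0, 0.0], [0, 0, -25, 0, 0], [0, 0, -60, 0, 0], [0, 0, -95, 0, 0], [-25, 20, -125, 0, 0], [-60, 50, -125, 0, 0]],
])

```text
t: 34.83
eef_pos: [508.2, -14.6, 216.8]
tcp_rot: [-3.14, 0.009, 3.108]
ft_force: [0.5, -2.0, 1.8]
opening: 0.496
grip_force: 0.0
```

step_arm([
  [[-40, 20, 0, 0, 0], [-80, 50, 0, 0, 0], [-80, 80, 0, 0, 0], [-80, 80, 0, 0, 0], [-80, 80, 0, 0, 0]],
])

```text
t: 35.25
eef_pos: [589.3, 65.3, 210.4]
tcp_rot: [3.141, -0.0, 3.114]
ft_force: [0.6, -0.3, 0.2]
opening: 0.501
grip_force: 0.0
```

```bash
python3 -c "
from h import *
t=env.read_camera('top');s=env.read_camera('side')
for th in (1.2,1.3,1.4,1.5,1.6):
    f=lambda d,z:W(-93-d*np.sin(th),-122+d*np.cos(th),z)
    print(th,'toe tip top',proj('top',f(44,111)),'side',proj('side',f(44,111)),'bowmid',proj('top',f(22,168)),proj('side',f(22,168)),'toeleg',proj('top',f(44,140)),proj('side',f(44,140)))
print(proj('top',W(-93,-78,104)))
cv2.imwrite('pics/c9.png',np.hstack([cv2.resize(t[155:285,250:410],None,fx=3,fy=3,interpolation=2),cv2.resize(s[95:225,270:370],None,fx=3,fy=3,interpolation=2)]))
print(env.state()['joints']*100)
"
```

```text
1.2 toe tip top [375.1 261.3] side [346.1 141.2] bowmid [387.7 255.2] [342.  119.8] toeleg [379.3 263.2] [347.9 131.7]
1.3 toe tip top [377. 262.] side [346.8 140.5] bowmid [388.7 255.6] [342.4 119.5] toeleg [381.2 263.9] [348.6 131. ]
1.4 toe tip top [378.9 262.5] side [347.3 139.8] bowmid [389.7 255.9] [342.6 119.2] toeleg [383.2 264.4] [349.  130.3]
1.5 toe tip top [380.9 262.8] side [347.6 139.1] bowmid [390.8 256. ] [342.8 118.8] toeleg [385.3 264.8] [349.4 129.6]
1.6 toe tip top [382.9 262.9] side [347.7 138.3] bowmid [391.8 256.1] [342.9 118.5] toeleg [387.3 264.9] [349.5 128.9]
[361.9 241.7]
[  -0.4   44.8  164.7   -0.   104.7 -154.4]
```

View pics/c9.png

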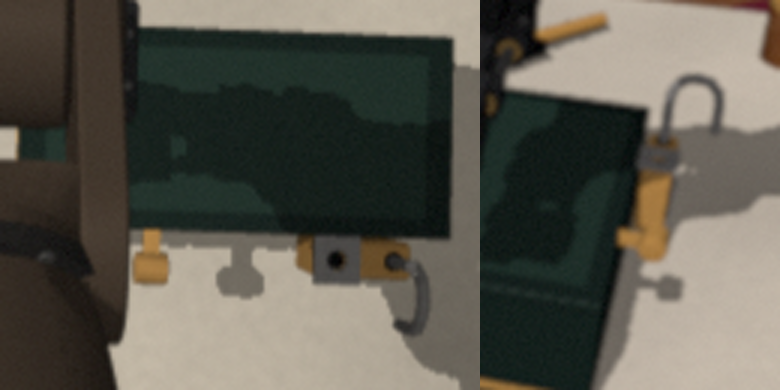

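The lid is shut, and the hasp hole at (362,242) lies over the padlock. The shackle is still aside at about 1.6 rad, with the toe tip at (384,264).

```bash
python3 -c "
from h import *
sh(W(-115,-122.5,205),W(-115,-122.5,145))
"
```

```text
t 35.35 eef [588.7  63.5 210.7] turn 0.03 f [-0.1  0.2 -0.3] open 0.501 grip 0.0
[ 432.8 -241.3  205. ] -> [ 146.6 -309.3    5.8]
[ 432.8 -241.3  145. ] -> [ 146.6 -309.3   65.8]
```

step_arm([
  [[15, -35, 0, 0, 0], [32, -70, 0, 0, 0], [48, -105, 0, 0, 0], [65, -140, 0, 0, 0], [82, -175, 0, 0, 0], [98, -208, 0, 0, 0], [115, -240, 0, 0, 0], [130, -270, 0, 0, 0]],
])

```text
t: 36.02
eef_pos: [448.6, -204.4, 211.2]
tcp_rot: [-3.141, 0.001, 3.109]
ft_force: [0.5, -0.9, 0.8]
opening: 0.501
grip_force: 0.0
```

step_arm([
  [[10, -20, 0, 0, 0], [16.5, -39, 0, 0, 0], [16.5, -39, 0, 0, 0], [16.5, -39, 0, 0, 0], [16.5, -39, 0, 0, 0]],
])

```text
t: 36.43
eef_pos: [432.6, -240.6, 210.9]
tcp_rot: [3.142, 0.0, 3.109]
ft_force: [-0.6, -0.1, -0.9]
opening: 0.499
grip_force: 0.0
```

```bash
python3 -c "
from h import *
sh(W(-115,-122.5,205),W(-115,-122.5,146))
print(env.state()['joints']*100)
"
```

```text
t 36.43 eef [ 432.6 -240.6  210.9] turn -0.06 f [-0.6 -0.1 -0.9] open 0.499 grip 0.0
[ 432.8 -241.3  205. ] -> [-0.1 -0.6  5.9]
[ 432.8 -241.3  146. ] -> [-0.1 -0.6 64.9]
[ -64.1   31.2  187.5    0.    95.5 -218. ]
```

step_arm([
  [[0, -1, 25, 0, 0], [0, -1, 50, 0, 0], [0, -1, 62, 0, 0], [0, -1, 65, 0, 0], [0, -1, 65, 0, -0.4], [0, -1, 65, 0, -1], [0, -1, 65, 0, -1], [0, -1, 65, 0, -1]],
])

```text
t: 37.1
eef_pos: [433.4, -241.7, 146.6]
tcp_rot: [-3.141, 0.001, 3.111]
ft_force: [0.2, 0.4, 0.1]
opening: 0.277
grip_force: 0.0
```

step_arm([
  [[0, 0, 0, 0, -1], [0, 0, 0, 0, -1], [0, 0, 0, 0, -1], [0, 0, 0, 0, -1], [0, 0, 0, 0, -1]],
])

```text
t: 37.52
eef_pos: [432.8, -241.1, 145.7]
tcp_rot: [3.141, -0.0, 3.111]
ft_force: [-0.1, 4.5, 1.8]
opening: 0.088
grip_force: 29.9
```

```bash
python3 -c "
from h import *
sh()
s=env.state()['eef_pos'];q=cR.T@(s[:2]-cc)-[-93,-122];print(q)
r=np.hypot(*q);a=np.arctan2(-q[0],q[1]);print(r,a)
for k in range(1,16):
    b=a-np.radians(6*k); print(k,6*k,round(b,3),-(-r*np.sin(b)-q[0]),r*np.cos(b)-q[1])
"
```

```text
t 37.52 eef [ 432.8 -241.1  145.7] turn 0.02 f [-0.1  4.5  1.8] open 0.088 grip 29.888668355997652
[-21.9  -0.3]
21.91786252401526 1.5832607194071813
1 6 1.479 -0.09150332864771116 2.292359061016367
2 12 1.374 -0.4221221623926539 4.562595636915585
3 18 1.269 -0.9882341721058907 6.785836540694548
4 24 1.164 -1.7836369161424486 8.937723479768387
5 30 1.06 -2.799615795589933 10.994679930521322
6 36 0.955 -4.025039533237866 12.934169447633085
7 42 0.85 -5.446482130180183 14.734942578089932
8 48 0.746 -7.04836996386879 16.37726967463857
9 54 0.641 -8.813152415981218 17.843157057930174
10 60 0.536 -10.721494160667651 19.116544159036746
11 66 0.431 -12.752487006427124 20.18347948240518
12 72 0.327 -14.883878970628917 21.03227346136208
13 78 0.222 -17.09231807689079 21.653626531452435
14 84 0.117 -19.353608204218954 22.040731018413847
15 90 0.012 -21.642974184773006 22.189345724480347
```

step_arm([
  [[0, 2, 0, 6, -1], [-0.5, 4.5, 0, 12, -1], [-1, 7, 0, 18, -1], [-2, 9, 0, 24, -1], [-3, 11, 0, 30, -1], [-4, 13, 0, 36, -1], [-5.5, 14.5, 0, 42, -1], [-7, 16.5, 0, 48, -1]],
])

```text
t: 38.18
eef_pos: [440.3, -224.4, 145.6]
tcp_rot: [3.141, -0.002, 2.268]
ft_force: [0.9, 6.1, -0.1]
opening: 0.081
grip_force: 29.9
```

step_arm([
  [[0, 0, 0, 0, -1], [0, 0, 0, 0, -1]],
])

```text
t: 38.35
eef_pos: [440.4, -224.4, 145.6]
tcp_rot: [3.141, -0.002, 2.273]
ft_force: [0.7, 7.5, 2.1]
opening: 0.083
grip_force: 29.9
```

```bash
python3 -c "
from h import *
sh()
s=env.state();R=Ro.from_euler('xyz',s['tcp_rot']).as_matrix()
q=cR.T@(s['eef_pos'][:2]-cc)-[-93,-122];print(q)
r=22;a=np.pi/2+(s['tcp_rot'][2]-np.pi-cy);print(np.hypot(*q),np.arctan2(-q[0],q[1]),a)
for k in range(1,9):
    b=a-np.radians(6*k); print(k,6*k,round(b,3),R.T@(W(-93-r*np.sin(b),-122+r*np.cos(b),145.7)-s['eef_pos']))
"
```

```text
t 38.35 eef [ 440.4 -224.4  145.6] turn -48.02 f [0.7 7.5 2.1] open 0.083 grip 29.874475467950106
[-14.8  16.6]
22.24826865622612 0.7307615025682358 0.7327449960032307
1 6 0.628 [-0.4  2.3 -0.1]
2 12 0.523 [-0.7  4.5 -0.1]
3 18 0.419 [-1.3  6.8 -0.1]
4 24 0.314 [-2.2  8.9 -0.1]
5 30 0.209 [-3.2 11.  -0.1]
6 36 0.104 [-4.4 12.9 -0.1]
7 42 -0.0 [-5.9 14.7 -0.1]
8 48 -0.105 [-7.5 16.3 -0.1]
```

step_arm([
  [[-0.5, 2.5, 0, 6, -1], [-0.5, 4.5, 0, 12, -1], [-1.5, 7, 0, 18, -1], [-2, 9, 0, 24, -1], [-3, 11, 0, 30, -1], [-4.5, 13, 0, 36, -1], [-6, 15, 0, 42, -1], [-6.5, 15.5, 0, 43, -1]],
])

```text
t: 39.02
eef_pos: [456.4, -219.0, 145.6]
tcp_rot: [-3.14, -0.002, 1.516]
ft_force: [-0.9, 9.7, 3.0]
opening: 0.087
grip_force: 29.9
```

step_arm([
  [[0, 0, 0, 0, -1], [0, 0, 0, 0, -1], [0, 0, 0, 0, -1]],
])

```text
t: 39.27
eef_pos: [456.2, -219.1, 145.5]
tcp_rot: [-3.14, -0.002, 1.522]
ft_force: [0.2, 10.2, 2.1]
opening: 0.085
grip_force: 29.9
```

```bash
python3 -c "
from h import *
sh()
s=env.state();R=Ro.from_euler('xyz',s['tcp_rot']).as_matrix()
q=cR.T@(s['eef_pos'][:2]-cc)-[-93,-122]
print(q,np.hypot(*q),np.arctan2(-q[0],q[1]),np.pi/2+(s['tcp_rot'][2]-np.pi-cy),s['moment'])
"
```

```text
t 39.27 eef [ 456.2 -219.1  145.5] turn 89.0 f [ 0.2 10.2  2.1] open 0.085 grip 29.868389605544508
[ 0.7 22.4] 22.448221894668553 -0.03221843974635285 -0.01741650990525856 [1.6 0.1 0.1]
```

step_arm([
  [[0, 1, 0, 0, -1], [0, 2, 0, 0, -1], [0, 2, 0, 0, -1], [0, 2, 0, 0, -1], [0, 2, 0, 0, -1]],
])

```text
t: 39.68
eef_pos: [457.1, -218.9, 145.2]
tcp_rot: [-3.138, -0.003, 1.523]
ft_force: [-5.0, 8.9, 2.5]
opening: 0.082
grip_force: 29.9
```

```bash
python3 -c "
from h import *
sh()
s=env.state();q=cR.T@(s['eef_pos'][:2]-cc)-[-93,-122]
print(q,np.arctan2(-q[0],q[1]),s['moment'])
"
```

```text
t 39.68 eef [ 457.1 -218.9  145.2] turn 89.01 f [-5.   8.9  2.5] open 0.082 grip 29.885360633488744
[ 1.7 22.6] -0.07377860729354624 [1.5 1.1 0. ]
```

step_arm([
  [[0, -1, 0, 0, -1], [0, -1, 0, 0, -0.4], [0, -1, 0, 0, -0.4], [0, -1, 0, 0, -0.4], [0, -1, -15, 0, -0.4], [0, -1, -35, 0, -0.6], [0, -1, -45, 0, -1], [0, -1, -45, 0, -1]],
])

```text
t: 40.35
eef_pos: [458.4, -221.0, 192.6]
tcp_rot: [3.138, 0.002, 1.522]
ft_force: [-0.2, 0.5, 0.2]
opening: 0.143
grip_force: 0.0
```

step_arm([
  [[0, 0, 0, 0, -1], [0, 0, 0, 0, -1], [0, 0, 0, 0, -1], [0, 0, 0, 0, -1]],
])

```text
t: 40.68
eef_pos: [457.3, -220.2, 189.9]
tcp_rot: [-3.14, -0.001, 1.523]
ft_force: [0.1, -0.3, 0.4]
opening: 0.006
grip_force: 0.0
```

```bash
python3 -c "
from h import *
sh(W(-93,-100,168.5),W(-93,-100,141))
t=env.read_camera('side');cv2.imwrite('pics/c10.png',cv2.resize(t[85:205,270:400],None,fx=4,fy=4,interpolation=2))
"
```

```text
t 40.68 eef [ 457.3 -220.2  189.9] turn 89.01 f [ 0.1 -0.3  0.4] open 0.006 grip 0.0
[ 455.4 -219.5  168.5] -> [ 0.6 -1.9 21.4]
[ 455.4 -219.5  141. ] -> [ 0.6 -1.9 48.9]
```

View pics/c10.png

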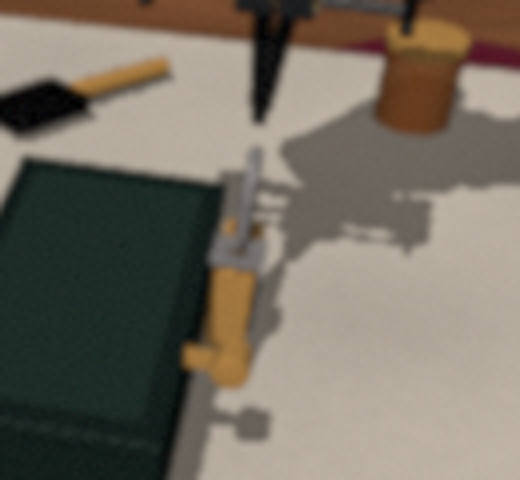

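The shackle stands edge-on over the hasp hole, spanning (255,150) to (240,245) in the crop. The closed fingertips are just above it, so I'll press now.

step_arm([
  [[0, -1.5, 12, 0, -1], [0, -1.5, 20, 0, -1], [0, -1.5, 25, 0, -1], [0, -1.5, 30, 0, -1], [0, -1.5, 35, 0, -1], [0, -1.5, 40, 0, -1], [0, -1.5, 44, 0, -1], [0, -1.5, 47, 0, -1]],
])

```text
t: 41.4
eef_pos: [456.1, -220.2, 143.1]
tcp_rot: [-3.141, -0.0, 1.523]
ft_force: [0.3, -0.1, -0.5]
opening: 0.005
grip_force: 0.0
```

step_arm([
  [[0, 0, 1, 0, -1], [0, 0, 2, 0, -1], [0, 0, 2, 0, -1], [0, 0, 2, 0, -1]],
])

```text
t: 41.73
eef_pos: [456.2, -220.3, 142.0]
tcp_rot: [3.141, 0.0, 1.523]
ft_force: [-1.2, 0.7, 3.8]
opening: 0.004
grip_force: 1.8
```

step_arm([
  [[0, 0, 1.5, 0, -1], [0, 0, 1.5, 0, -1], [0, 0, 1.5, 0, -1]],
])

```text
t: 41.98
eef_pos: [456.4, -220.2, 141.3]
tcp_rot: [3.14, 0.0, 1.522]
ft_force: [-3.2, 4.6, 16.0]
opening: 0.002
grip_force: 8.1
```

step_arm([
  [[0, 0, -20, 0, -1], [0, 0, -50, 0, -1], [0, 0, -90, 0, -1], [30, 0, -110, 0, -1], [65, 0, -110, 0, -1], [100, 0, -110, 0, -1], [135, 0, -110, 0, -1], [170, 0, -110, 0, -1]],
])

```text
t: 42.65
eef_pos: [464.1, -49.1, 250.4]
tcp_rot: [3.141, 0.0, 1.522]
ft_force: [1.0, -0.8, -0.1]
opening: 0.006
grip_force: 0.0
```

step_arm([
  [[30, 0, 0, 0, -1], [60, 0, 0, 0, -1], [60, 0, 0, 0, -1], [60, 0, 0, 0, -1]],
])

```text
t: 42.98
eef_pos: [467.2, 10.5, 250.2]
tcp_rot: [3.141, 0.0, 1.525]
ft_force: [-0.1, -0.1, 0.7]
opening: 0.004
grip_force: 0.0
```

```bash
python3 -c "
from h import *
sh()
print('down',proj('side',W(-93,-100,142.5)),'up',proj('side',W(-93,-100,168.5)))
s=env.read_camera('side');t=env.read_camera('top');cv2.imwrite('pics/c11.png',np.hstack([cv2.resize(s[85:385,140:400],None,fx=1.9,fy=1.9,interpolation=2),cv2.resize(t[150:300,250:410],None,fx=1.8,fy=3.8,interpolation=2)]))
"
```

```text
t 42.98 eef [467.2  10.5 250.2] turn 89.18 f [-0.1 -0.1  0.7] open 0.004 grip 0.0
down [332.3 129.7] up [333.7 120.9]Traceback (most recent call last):
  File "<string>", line 5, in <module>
    s=env.read_camera('side');t=env.read_camera('top');cv2.imwrite('pics/c11.png',np.hstack([cv2.resize(s[85:385,140:400],None,fx=1.9,fy=1.9,interpolation=2),cv2.resize(t[150:300,250:410],None,fx=1.8,fy=3.8,interpolation=2)]))
                                                                                  ~~~~~~~~~^^^^^^^^^^^^^^^^^^^^^^^^^^^^^^^^^^^^^^^^^^^^^^^^^^^^^^^^^^^^^^^^^^^^^^^^^^^^^^^^^^^^^^^^^^^^^^^^^^^^^^^^^^^^^^^^^^^^^^^^^^^^^^^^^^^^^^
    return _nx.concatenate(arrs, 1, dtype=dtype, casting=casting)
           ~~~~~~~~~~~~~~~^^^^^^^^^^^^^^^^^^^^^^^^^^^^^^^^^^^^^^^
ValueError: all the input array dimensions except for the concatenation axis must match exactly, but along dimension 0, the array at index 0 has size 568 and the array at index 1 has size 570
```

```bash
python3 -c "
from h import *
s=env.read_camera('side');cv2.imwrite('pics/c12.png',cv2.resize(s[85:225,150:400],None,fx=3.2,fy=3.2,interpolation=2))
"
```

```text
(no output)
```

View pics/c12.png

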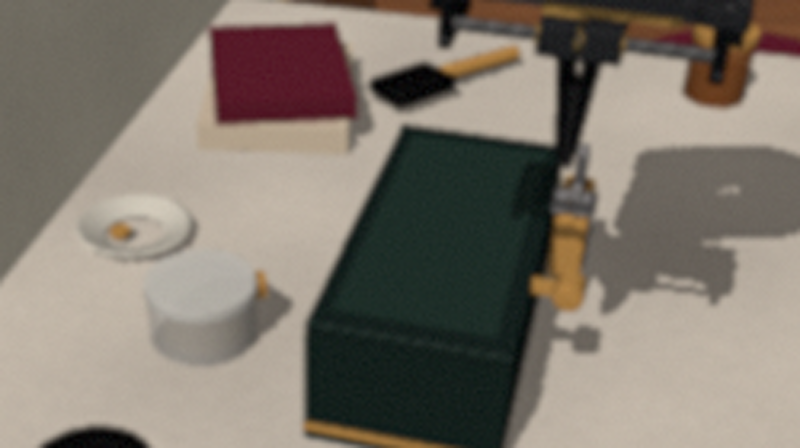

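The lid is shut and the shackle top is at (332,131). That matches the predicted "down" position of (332,130) rather than "up" at (334,121), so it stays latched with the robot clear.

```bash
python3 -c "
from cell import env
print(env.job_done())"
```

```text
the job is handed in; nothing more can be done
None
```

The job is handed in: all five scents were seen standing upright in the case before the lid was shut, the padlock's shackle is pressed down and stays there, and the mabkhara and acrylic box were not touched.

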